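# Put the sample beakers away under the roll-top cover

### The arm

A 7-joint arm with a two-finger parallel gripper is mounted at the origin on a cart in front of the work surface, level with it; the furniture and walls round the work are solid. World frame = base frame: x ahead of the robot, y to its left, z up, the work surface at z = 0. Lengths are in mm, angles in rad, forces in N, time in s.
With the tool pointing down it reaches from about 350 to 900 mm from the base axis. Payload 7.2 kg.
Tool frame: the origin (TCP) lies midway between the tips of the shut fingers; the grasp point (between the pads) lies 19 mm behind it; z points along the fingers, y is the line along which they close (so a half turn about z gives the same grasp; the last joint's range is limited). The gripper opens to 85 mm and grips with 20 to 120 N. Pads are 22 mm wide; open, the fingers measure 114 mm over their backs; the gripper's body (76 mm by 85 mm) begins 54 mm behind the grasp point. The pads swing forward as they close: fully open they stand 13 mm farther back than shut.
Start: joints at [-1.395, 0.411, -0.013, 1.596, 0.006, 1.134, -0.082], TCP at [150.879, 606.518, 231.297] pointing down, gripper open.
Joint ranges: [-2.95, 2.95], [-0.29, 1.99], [-1.47, 1.44], [0.14, 2.54], [-1.03, 4.17], [0.13, 1.85], [-2.86, 2.86]. Speed limits (rad/s): [2.39, 2.39, 3.01, 3.01, 3.14, 3.14, 3.14].

### API

Orientations are given as a 3x3 rotation matrix whose columns are the frame's x, y, z axes.
In Python, from plant import arm, imaging gives the robot as it stands.
- The arm moves only by the tool jog_arm, never from a script. Its arguments are lists of equal length, an entry for each row: "fingers": the gripper command: -1 is fully open, 1 is shut, values between are in proportion; "delta_pos": the shift along the tool's x, y, z in cm, a list of three; "roll": the turn about the tool's z in degrees. In form: {"fingers": [fingers, ...], "delta_pos": [[dx, dy, dz], ...], "roll": [roll, ...]}. A call has exactly 10 rows; each row shifts and turns the commanded pose from where the row before left it, along the tool's axes as they then stand; what a row does not reach is not made up. A row lasts 1/12 s, in which the tool goes at most 41.7 mm and 7.16 degrees, less where a joint would pass 70% of its speed; a pose out of reach is approached as far as the arm can. A call with a gripper value outside its range is refused whole. The fingers move at their own pace and stop on an object; "force" is the grip in N (left out, the last holds). Time passes only in rows, so rows that do not move let the fingers close, or fill a call up. It gives the time, the measured TCP pose, the force, the opening and the grip force at its end, in the units of the state.
- arm.state(): the state, without advancing time (a new reading comes with each control period).
- imaging.read_camera(name): name is "side" or "top"; returns the picture (400x640x3 uint8, red, green, blue); there is no depth.
- imaging.get_calibration(name): a dict with "intrinsics" (3x3 intrinsics, pixels), "rvec" (rotation vector, rad) and "tvec" (3), from world to camera coordinates, as OpenCV has them. Camera axes: x right, y down, z forward; pixel columns grow to the right and rows downward; lengths in mm; the calibration is good to about 2 mm. A picture is of the moment at which its call begins. get_calibration takes no time and is no camera call.
- arm.hand_in(): hands the job in; it is judged then, once.
Trained networks look in the newest picture that a camera, given by its name, has taken for a name from the list of things; names that differ only in an ending like _2 or _b are one class to them, and where a whole thing is asked for, a point or a joint stands for the part that bears it (a point fixed in the world has none). Each returns a list of dicts, best first, with "p" (0 to 1); they miss things now and then, are a little off and sometimes report something else, mostly with a low value. They report only what shows in the picture. A call takes as long as a camera call.
- imaging.spot_in(thing, camera): "location" ([column, row] as shares, 0 to 1, of the picture: columns of its width, rows of its height, amid what is visible of it).
The state is a dict: "t": time; "qpos": joint angles; "joint_velocities": joint speeds; "effort": joint torques, N m; "eef_pos": TCP position; "tcp_rot": TCP orientation; "wrist_force": force on the tool from outside, world axes, zero at the start; "wrist_torque": the same for the moment, N m; "finger_gap": finger opening in mm; "gripper_force": force on a finger pad.
Only numpy, scipy, OpenCV 4.12 (cv2) and the standard library are available. Lean on these libraries where they do the work, as an engineer would, in place of code of your own. Each camera call takes 0.05 s, during which the arm holds its last target. There are 200 camera calls.

### The job

Roll the slatted cover of the grey cabinet fully open by its orange tab, and put every teal beaker that stands on the table away upright in the two white tapered holders inside, nesting a second beaker in the first where needed, with at most two to a holder. Lower the beakers gently and let go as soon as they rest on the taper, without pressing them in tight; then roll the cover fully shut again. Leave the other things on the table where they are.

Things in the scene. Friction and masses are not known exactly. Their poses are not given: they have to be found in the camera images.
- keeper: grey roll-top cabinet, fixed, 308 mm deep (x), 314 wide (y), 224 high at its round top. Origin: centre of its underside; front is -x, y to its left, z up. Inside floor 12 mm above the table, front sill 62 mm high, cheeks 290 mm apart inside. The cover, a curved sheet of 143 mm outer radius, when fully open frees the inside from above from the sill to 30 mm behind the middle.
- cover_axis (a point): point on the level axis (along the cabinet's y) round which the cover rolls in its circular tracks: in the middle of the cabinet's width, 70 mm above body keeper's origin. x and y axes as the cabinet's.
- cover (a joint): roll of the cover about its axis in rad: 0 fully shut (front edge down on the sill), growing as the cover rolls up and back over the top, 1.8 fully open (stop). It stays wherever it is left; moving it takes about 3 to 5 N at the tab. It starts shut or up to 0.3 open.
- cover_tab (a point): place to pinch the cover's orange tab, a flat fin standing out of the cover, 12 mm thick along the cabinet's y, 26 mm along the roll, reaching 187 mm from the axis. This point is 166 mm from the axis; shut, it is in front, 25 degrees above the axis's level, and goes round with the cover. Pinched along y from above it turns between the fingers as the cover rolls.
- well_left (a point): centre of the mouth of the left (+y) white tapered holder in the cabinet, z up; mouth 66 mm above the table, 52 mm wide inside, 50 mm in front of the cabinet's middle, 65 mm to the side. A beaker comes to rest on the taper with its underside 42 mm (within 4) below this point, rim 48 mm above it; a second one nested in it rests 40 mm higher. A third would be in the cover's way.
- well_right (a point): centre of the mouth of the right (-y) white tapered holder in the cabinet, z up; mouth 66 mm above the table, 52 mm wide inside, 50 mm in front of the cabinet's middle, 65 mm to the side. A beaker comes to rest on the taper with its underside 42 mm (within 4) below this point, rim 48 mm above it; a second one nested in it rests 40 mm higher. A third would be in the cover's way.
- cup_a: teal tapered sample beaker, open at the top, upright on the table at the start, or absent. 90 mm tall; outside 42 mm wide at the foot, growing evenly to 63 mm at the rim (67 mm over the bead round the top 6 mm); 110 g, weighted foot, all alike. Origin: centre of its underside; z up. Grip across the outside 15 to 20 mm below the rim (60 mm wide). Nested in another it stands 40 mm (within 4) higher than that one.
- cup_b: teal tapered sample beaker, open at the top, upright on the table at the start, or absent. 90 mm tall; outside 42 mm wide at the foot, growing evenly to 63 mm at the rim (67 mm over the bead round the top 6 mm); 110 g, weighted foot, all alike. Origin: centre of its underside; z up. Grip across the outside 15 to 20 mm below the rim (60 mm wide). Nested in another it stands 40 mm (within 4) higher than that one.
- cup_c: teal tapered sample beaker, open at the top, upright on the table at the start, or absent. 90 mm tall; outside 42 mm wide at the foot, growing evenly to 63 mm at the rim (67 mm over the bead round the top 6 mm); 110 g, weighted foot, all alike. Origin: centre of its underside; z up. Grip across the outside 15 to 20 mm below the rim (60 mm wide). Nested in another it stands 40 mm (within 4) higher than that one.
- cup_d: teal tapered sample beaker, open at the top, upright on the table at the start, or absent. 90 mm tall; outside 42 mm wide at the foot, growing evenly to 63 mm at the rim (67 mm over the bead round the top 6 mm); 110 g, weighted foot, all alike. Origin: centre of its underside; z up. Grip across the outside 15 to 20 mm below the rim (60 mm wide). Nested in another it stands 40 mm (within 4) higher than that one.
- timer: white round clockwork timer with a red bar on its dial, 68 mm across, 46 mm high. Not part of the work: leave it where it is. Origin at the centre of its underside.
- lancets: small white and purple carton, 86x54x40 mm. Not part of the work: leave it where it is. Origin at the centre of its underside.
- cooling_block: blue block, 75x105x50 mm. Not part of the work: leave it where it is. Origin at the centre of its underside.
- swab_box: white and green carton, 191x92x62 mm. Not part of the work: leave it where it is. Origin at the centre of its underside.
- gel_a: clear gel bottle with flip-top cap, 77 mm across, 183 mm high. Not part of the work: leave it where it is. Origin at the centre of its underside.

How it is judged (in metres and radians):
On the way, in this order (a step that is already met when the one before it is completed fails the run):
1. the cover is rolled open (at least 1.6 rad) (value of joint cover above 1.6 rad), for 0.2 s.
2. every beaker present is nested upright in the holders while the cover is open (((horizontal distance between cup_a and well_left below 0.008 m and z of cup_a in the frame of well_left below 0.01 m) or (horizontal distance between cup_a and well_right below 0.008 m and z of cup_a in the frame of well_right below 0.01 m)) and angle between each of cup_a, cup_b, cup_c, cup_d's own z axis and vertical below 0.1 rad and ((horizontal distance between cup_b and well_left below 0.008 m and z of cup_b in the frame of well_left below 0.01 m) or (horizontal distance between cup_b and well_right below 0.008 m and z of cup_b in the frame of well_right below 0.01 m)) and ((horizontal distance between cup_c and well_left below 0.008 m and z of cup_c in the frame of well_left below 0.01 m) or (horizontal distance between cup_c and well_right below 0.008 m and z of cup_c in the frame of well_right below 0.01 m)) and ((horizontal distance between cup_d and well_left below 0.008 m and z of cup_d in the frame of well_left below 0.01 m) or (horizontal distance between cup_d and well_right below 0.008 m and z of cup_d in the frame of well_right below 0.01 m)) and value of joint cover above 1.4 rad), for 0.2 s.
3. the cover is rolled shut (value of joint cover below 0.06 rad), for 0.2 s.
At the end, for the whole second after the job is handed in: The cover is shut (under 0.06 rad, about 9 mm at its edge), and every beaker present stands at rest in the holders: its axis within 8 mm of a holder's centre, upright within 0.10 rad, its underside no more than 10 mm above the holder's mouth (first or second in the stack) (value of joint cover below 0.06 rad and ((horizontal distance between cup_a and well_left below 0.008 m and z of cup_a in the frame of well_left below 0.01 m) or (horizontal distance between cup_a and well_right below 0.008 m and z of cup_a in the frame of well_right below 0.01 m)) and angle between each of cup_a, cup_b, cup_c, cup_d's own z axis and vertical below 0.1 rad and ((horizontal distance between cup_b and well_left below 0.008 m and z of cup_b in the frame of well_left below 0.01 m) or (horizontal distance between cup_b and well_right below 0.008 m and z of cup_b in the frame of well_right below 0.01 m)) and ((horizontal distance between cup_c and well_left below 0.008 m and z of cup_c in the frame of well_left below 0.01 m) or (horizontal distance between cup_c and well_right below 0.008 m and z of cup_c in the frame of well_right below 0.01 m)) and ((horizontal distance between cup_d and well_left below 0.008 m and z of cup_d in the frame of well_left below 0.01 m) or (horizontal distance between cup_d and well_right below 0.008 m and z of cup_d in the frame of well_right below 0.01 m)) and linear speed of each of cup_a, cup_b, cup_c, cup_d below 0.02 m/s); the robot touches nothing.
It fails at once if a beaker is forced into a holder or against the cabinet (over 25 N) (contact force between any of cup_a, cup_b, cup_c, cup_d and keeper above 25 N).
It fails at once if a beaker is forced into another (over 25 N) (contact force between cup_a and cup_b above 25 N or contact force between any of cup_a, cup_b and cup_c above 25 N or contact force between any of cup_a, cup_b, cup_c and cup_d above 25 N).
It fails at once if a bystander is moved by more than 50 mm or knocked over ((distance of timer from where it was at the start of the episode above 0.05 m or angle between timer's own z axis and vertical above 0.5 rad) or (distance of lancets from where it was at the start of the episode above 0.05 m or angle between lancets's own z axis and vertical above 0.5 rad) or (distance of cooling_block from where it was at the start of the episode above 0.05 m or angle between cooling_block's own z axis and vertical above 0.5 rad) or (distance of swab_box from where it was at the start of the episode above 0.05 m or angle between swab_box's own z axis and vertical above 0.5 rad) or (distance of gel_a from where it was at the start of the episode above 0.05 m or angle between gel_a's own z axis and vertical above 0.5 rad)).
Of cup_a, cup_b, cup_c, cup_d only 3 to 4 are there at a start; the rules pass over those that are not, and their reading is None.
At some moment in a run one of cup_a, cup_b, cup_c, cup_d may be knocked a few centimetres aside while the robot is not near it.
It also fails if it takes over 210 s, if anything falls off the work surface, if the arm or the gripper's body presses on something with over 40 N, if the wrist force passes 120 N, or if a joint passes its speed limit or range.

## Working session

There is one attempt and no reset: what is moved stays moved. The work goes in short steps, Python scripts to look and compute and a tool call to move; the robot and the scene stay as the last step left them, time stands still between calls to the robot, and variables do not carry over. Pictures are saved under pics/ and viewed, at most 14 in all, crops included, and the job is handed in when it is done.

Besides the shell and the picture viewer there is one more tool, called after "Emit:" by a JSON object that holds its "name" and its "arguments", one argument or row to a line. jog_arm: Moves the arm, as the interface text tells. Its arguments: {"type":"object","properties":{"fingers":{"type":"array"},"delta_pos":{"type":"array"},"roll":{"type":"array"},"force":{"type":"number"}},"required":["fingers","delta_pos","roll"]}

```bash
mkdir -p pics; cat > h.py <<'E'
import numpy as np, cv2
from plant import arm, imaging
def cal(n):
    c=imaging.get_calibration(n); K=np.array(c["intrinsics"],float);R=cv2.Rodrigues(np.array(c["rvec"],float))[0];t=np.array(c["tvec"],float).ravel()
    return K,R,t
def snap(n,f=None):
    im=imaging.read_camera(n)
    if f: cv2.imwrite('pics/'+f,im[:,:,::-1])
    return im
def ray(n,px):
    K,R,t=cal(n); d=R.T@np.linalg.solve(K,[px[0],px[1],1]); return -R.T@t,d
def atz(n,px,z):
    o,d=ray(n,px); return o+d*(z-o[2])/d[2]
def proj(n,p):
    K,R,t=cal(n); q=K@(R@np.array(p,float)+t); return q[:2]/q[2]
def tri(a,b):
    A,B=[];B=[]
def tri(l):
    M=np.zeros((3,3));v=np.zeros(3)
    for n,px in l:
        o,d=ray(n,px);d=d/np.linalg.norm(d);P=np.eye(3)-np.outer(d,d);M+=P;v+=P@o
    return np.linalg.solve(M,v)
E
sed -i '/^def tri(a,b)/,+1d' h.py
python3 - <<'E'
from h import *
np.set_printoptions(precision=1,suppress=True)
for n in("top","side"):
    snap(n,n+'0.png'); K,R,t=cal(n); print(n,K[0,0],-R.T@t,R[2])
    for th in("cup_a","keeper","cover_tab"):
        print(th,[(round(d["p"],2),np.round(np.array(d["location"])*[640,400],1)) for d in imaging.spot_in(th,n)])
s=arm.state(); print(s["t"],s["eef_pos"],s["tcp_rot"])
E
```

```text
top 499.84685994144206 [-620.6  635.4 1795.9] [ 0.6 -0.3 -0.8]
cup_a [(0.78, array([417.4, 195.7])), (0.73, array([399.5, 173.9]))]
keeper [(0.74, array([286.7, 204.9]))]
cover_tab [(0.9, array([290.8, 192.4])), (0.68, array([286.9, 201.9]))]
side 490.6126294441715 [-813.1 -415.1 1074. ] [ 0.8  0.3 -0.5]
cup_a [(0.84, array([358.4, 248.7])), (0.73, array([417. , 264.4])), (0.61, array([418.2, 239. ]))]
keeper [(0.9, array([282.4, 198.5]))]
cover_tab [(0.67, array([278.3, 195.2]))]
0.4 [150.8 606.5 231.2] [[-1.   0.2 -0. ]
 [ 0.2  1.  -0. ]
 [-0.  -0.  -1. ]]
```

View pics/top0.png

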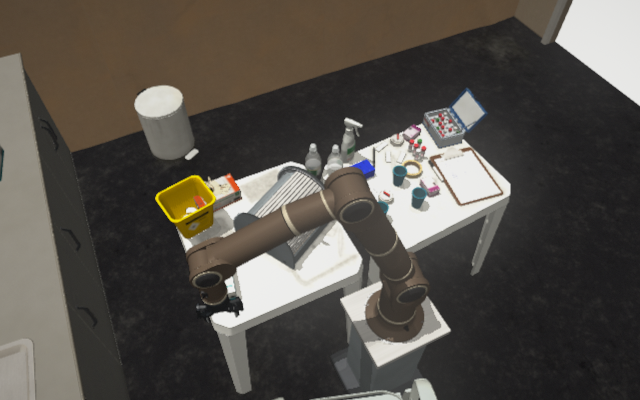

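View pics/side0.png

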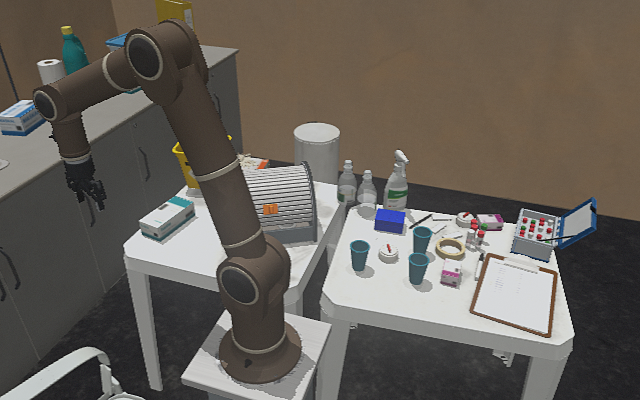

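```bash
python3 - <<'E'
from h import *
np.set_printoptions(precision=1,suppress=True)
for px in ((358.4,248.7),(417,264.4),(420,239)): print('cup',atz("side",px,50))
for px in ((417.4,195.7),(399.5,173.9),(384,208)): print('cupT',atz("top",px,50))
print('tab',atz("side",(271,209),140)); print(proj("top",atz("side",(271,209),140)))
im=cv2.imread('pics/side0.png')[100:270,200:480]
cv2.imwrite('pics/c1.png',cv2.resize(im,(784,476),interpolation=cv2.INTER_CUBIC))
im=cv2.imread('pics/top0.png')[110:300,190:460]
cv2.imwrite('pics/c2.png',cv2.resize(im,(800,563),interpolation=cv2.INTER_CUBIC))
E
```

```text
cup [ 446.7 -163.1   50. ]
cup [ 429.2 -359.7   50. ]
cup [ 565.6 -350.1   50. ]
cupT [ 419.3 -366.8   50. ]
cupT [ 562.7 -362.3   50. ]
cupT [ 424.5 -198.6   50. ]
tab [449.  146.7 140. ]
[309.7 219.9]
```

View pics/c1.png

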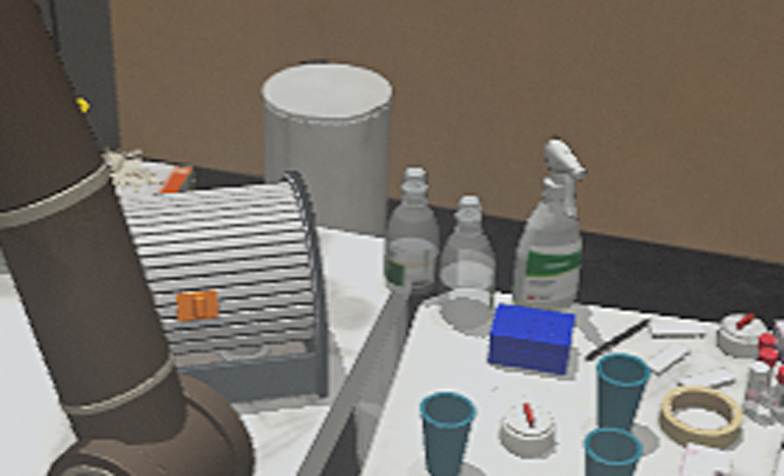

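View pics/c2.png

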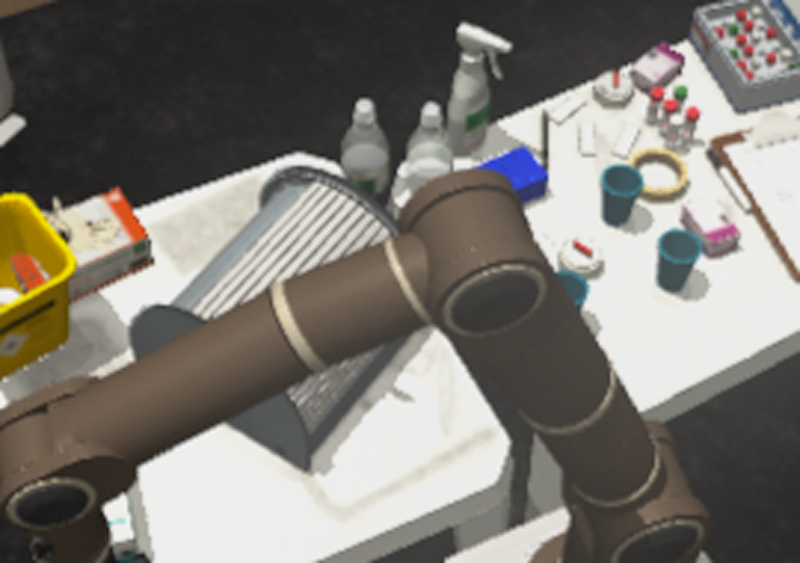

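```bash
cat >> h.py <<'E'
def go(p,yaw=None):
    """print tool-frame delta (cm) to world p mm at current yaw; and roll deg to align tool y with world heading yaw (rad)"""
    s=arm.state();R=np.array(s["tcp_rot"]);d=R.T@(np.array(p,float)-s["eef_pos"])/10
    out=[np.round(d,2).tolist()]
    if yaw is not None:
        b=R.T@[np.cos(yaw),np.sin(yaw),0]; a=np.degrees(np.arctan2(b[1],b[0]))-90
        out.append(round((a+90)%180-90,1))
    return out
E
python3 - <<'E'
from h import *
np.set_printoptions(precision=3,suppress=True)
print(atz("top",(294.6,267),0),atz("side",(316,242),0))
print(np.array(arm.state()["tcp_rot"]))
print(go((350,400,420)))
E
```

```text
[351.679 262.406   0.   ] [496.731   0.726   0.   ]
[[-0.97   0.241 -0.   ]
 [ 0.241  0.97  -0.   ]
 [-0.    -0.    -1.   ]]
[[-24.31, -15.23, -18.88]]
```

Emit:
{"name": "jog_arm", "arguments": {
  "fingers": [-1,-1,-1,-1,-1,-1,-1,-1,-1,-1],
  "delta_pos": [
    [-2.4,-1.5,-1.9],
    [-2.4,-1.5,-1.9],
    [-2.4,-1.5,-1.9],
    [-2.4,-1.5,-1.9],
    [-2.4,-1.5,-1.9],
    [-2.4,-1.5,-1.9],
    [-2.4,-1.5,-1.9],
    [-2.4,-1.5,-1.9],
    [-2.4,-1.5,-1.9],
    [-2.4,-1.5,-1.9]
  ],
  "roll": [0,0,0,0,0,0,0,0,0,0]
}}

```text
t: 1.23
eef_pos: [348.3, 401.7, 422.5]
tcp_rot: [[-0.97, 0.241, 0.0], [0.241, 0.97, 0.001], [-0.0, 0.001, -1.0]]
wrist_force: [1.2, 1.0, -0.5]
finger_gap: 85.2
gripper_force: 0.0
```

```bash
python3 - <<'E'
from h import *
print(go((450,-100,420)),arm.state()["qpos"])
E
```

```text
[[-21.98, -46.23, 0.22]] [-1.05972693  0.14314462  0.13133632  1.51635235 -0.01890935  1.48270247
  0.39891622]
```

Emit:
{"name": "jog_arm", "arguments": {
  "fingers": [-1,-1,-1,-1,-1,-1,-1,-1,-1,-1],
  "delta_pos": [
    [-1.5,-2.9,0],
    [-1.5,-2.9,0],
    [-1.5,-2.9,0],
    [-1.5,-2.9,0],
    [-1.5,-2.9,0],
    [-1.5,-2.9,0],
    [-1.5,-2.9,0],
    [-1.5,-2.9,0],
    [-1.5,-2.9,0],
    [-1.5,-2.9,0]
  ],
  "roll": [0,0,0,0,0,0,0,0,0,0]
}}

```text
t: 2.07
eef_pos: [423.1, 83.6, 421.6]
tcp_rot: [[-0.97, 0.241, 0.001], [0.241, 0.97, 0.001], [-0.0, 0.001, -1.0]]
wrist_force: [1.1, -0.3, 0.3]
finger_gap: 85.4
gripper_force: 0.0
```

Emit:
{"name": "jog_arm", "arguments": {
  "fingers": [-1,-1,-1,-1,-1,-1,-1,-1,-1,-1],
  "delta_pos": [
    [-1.5,-2.9,0],
    [-1.5,-2.9,0],
    [-1.5,-2.9,0],
    [-1.5,-2.9,0],
    [-1.5,-2.9,0],
    [-1.5,-2.9,0],
    [-1.5,-2.9,0],
    [-1.5,-2.9,0],
    [-1.5,-2.9,0],
    [-1.5,-2.9,0]
  ],
  "roll": [0,0,0,0,0,0,0,0,0,0]
}}

```text
t: 2.9
eef_pos: [498.9, -233.7, 421.5]
tcp_rot: [[-0.971, 0.241, 0.001], [0.241, 0.971, 0.0], [-0.001, 0.0, -1.0]]
wrist_force: [1.1, 0.4, 0.2]
finger_gap: 85.4
gripper_force: 0.0
```

```bash
python3 - <<'E'
from h import *
np.set_printoptions(precision=1,suppress=True)
print(arm.state()["qpos"])
t=snap("top"); s=snap("side")
cv2.imwrite('pics/t1f.png',t[:,:,::-1]);cv2.imwrite('pics/s1f.png',s[:,:,::-1])
a=cv2.resize(t[140:290,210:460,::-1],(750,450),interpolation=cv2.INTER_CUBIC)
b=cv2.resize(s[130:290,180:460,::-1],(784,448),interpolation=cv2.INTER_CUBIC)
cv2.imwrite('pics/t1.png',a);cv2.imwrite('pics/s1.png',b)
for n in("top","side"):
    for th in("cup_a","cover_tab"):
        print(n,th,[(round(d["p"],2),np.round(np.array(d["location"])*[640,400],1)) for d in imaging.spot_in(th,n)])
E
```

```text
[-0.3  0.2  0.8  1.5 -0.2  1.5  1.8]
top cup_a [(0.61, array([360.5, 173.7])), (0.49, array([378.3, 209.5]))]
top cover_tab [(0.91, array([293.5, 207.4]))]
side cup_a [(0.97, array([417.5, 266.4])), (0.83, array([420.8, 235.4])), (0.78, array([360.2, 251. ]))]
side cover_tab [(0.85, array([288.7, 198.4])), (0.53, array([292.9, 204.1]))]
```

View pics/t1.png

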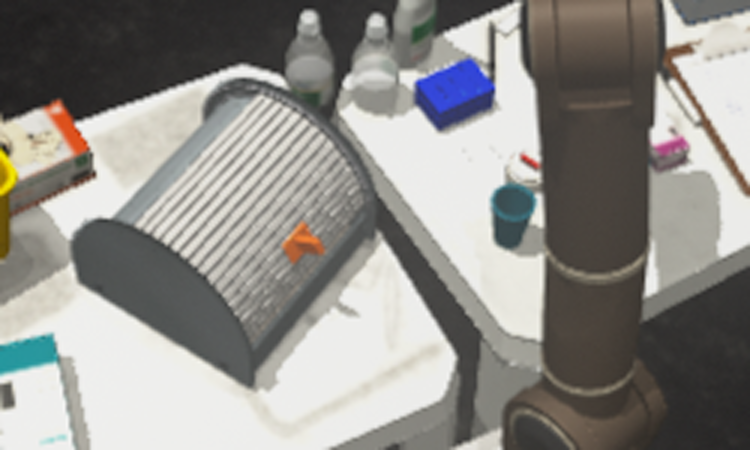

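View pics/s1.png

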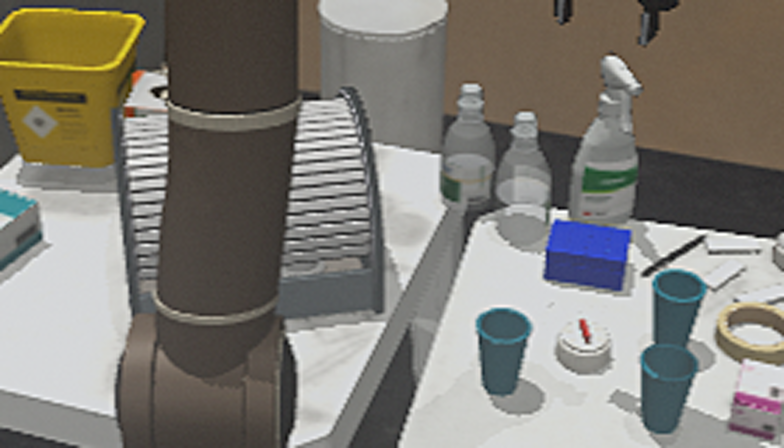

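```bash
cat > fit.py <<'E'
from h import *
from scipy.optimize import minimize
np.set_printoptions(precision=3,suppress=True)
im={n:cv2.imread('pics/%s1f.png'%n[0]) for n in("top","side")}
D={}
for n in im:
    g=cv2.cvtColor(cv2.resize(im[n],None,fx=3,fy=3,interpolation=cv2.INTER_CUBIC),cv2.COLOR_BGR2GRAY)
    D[n]=cv2.distanceTransform(255-cv2.Canny(g,60,150),cv2.DIST_L2,5)
a=np.linspace(0,np.pi,60)
arc=np.c_[-154*np.cos(a),70+154*np.sin(a)]
L=np.r_[[[x,157,z] for x,z in arc],[[x,157,0] for x in np.linspace(-154,60,25)],[[-154,157,z] for z in np.linspace(0,70,10)]]
R=np.array([[x,-157,z] for x,z in arc]); F=np.array([[-154,y,0] for y in np.linspace(-157,157,40)]); RV=np.array([[-154,-157,z] for z in np.linspace(0,70,10)])
sets=[("top",L),("top",R[:]),("top",F),("side",R[:40]),("side",RV),("side",F[:16])]
def W(P,q):
    c,s=np.cos(q[2]),np.sin(q[2]);return P@np.array([[c,s,0],[-s,c,0],[0,0,1]])+[q[0],q[1],0]
def pj(n,P):
    K,R_,t=cal(n);Q=(P@R_.T+t)@K.T;return Q[:,:2]/Q[:,2:]
def cost(q,full=False):
    e=[]
    for n,P in sets:
        u=pj(n,W(P,q))*3+1; d=cv2.remap(D[n],u[:,:1].astype(np.float32),u[:,1:].astype(np.float32),cv2.INTER_LINEAR).ravel()/3
        e.append(np.minimum(d,4))
    return [x.mean() for x in e] if full else sum((x**2/(1+x**2)).sum() for x in e)
if __name__=="__main__":
    best=None
    for dx in(-20,-8,0,8,20):
     for dy in(-20,-8,0,8,20):
      for dw in(-.06,0,.06):
        r=minimize(cost,[558+dx,206+dy,np.radians(29)+dw],method='Nelder-Mead',options=dict(initial_simplex=np.array([558+dx,206+dy,.506+dw])+np.array([[0,0,0],[6,0,0],[0,6,0],[0,0,.03]])))
        if best is None or r.fun<best.fun: best=r
    q=best.x; print(q,best.fun,sum(len(P) for _,P in sets),cost(q,True))
    out=[]
    for n,(x0,y0) in(("top",(220,150)),("side",(210,140))):
        b=cv2.resize(im[n],None,fx=3,fy=3,interpolation=cv2.INTER_CUBIC)
        for m,P in sets:
            if m==n:
                for u in pj(n,W(P,q))*3+1: cv2.circle(b,tuple(int(v) for v in u),1,(0,0,255),-1)
        out.append(b[y0*3:y0*3+390,x0*3:x0*3+390])
    cv2.imwrite('pics/fit.png',np.hstack(out))
    for th in np.arange(0,.31,.1):
        p=W(np.array([[-187*np.cos(.436+th),0,70+187*np.sin(.436+th)]]),q); print(th,pj("top",p),pj("side",p))
E
python3 fit.py
```

```text
Traceback (most recent call last):
  File "fit.py", line 29, in <module>
    r=minimize(cost,[558+dx,206+dy,np.radians(29)+dw],method='Nelder-Mead',options=dict(initial_simplex=np.array([558+dx,206+dy,.506+dw])+np.array([[0,0,0],[6,0,0],[0,6,0],[0,0,.03]])))
  File "fit.py", line 21, in cost
    u=pj(n,W(P,q))*3+1; d=cv2.remap(D[n],u[:,:1].astype(np.float32),u[:,1:].astype(np.float32),cv2.INTER_LINEAR).ravel()/3
      ~~^^^^^^^^^^
  File "fit.py", line 17, in pj
    K,R_,t=cal(n);Q=(P@R_.T+t)@K.T;return Q[:,:2]/Q[:,2:]
           ~~~^^^
  File "h.py", line 4, in cal
    c=imaging.get_calibration(n); K=np.array(c["intrinsics"],float);R=cv2.Rodrigues(np.array(c["rvec"],float))[0];t=np.array(c["tvec"],float).ravel()
ValueError: time passes only in moves, steps and waits
```

Cache the calibration.

```bash
sed -i 's/^def cal/import functools\n@functools.cache\ndef cal/' h.py; python3 fit.py
```

```text
[545.142 206.649   0.51 ] 90.48948669433594 261 [np.float32(1.3464504), np.float32(1.2117667), np.float32(0.44437686), np.float32(0.21562524), np.float32(0.2885563), np.float32(0.28545773)]
0.0 [[320.358 226.075]] [[271.307 216.389]]
0.1 [[318.589 222.665]] [[270.784 210.748]]
0.2 [[316.471 219.17 ]] [[270.215 205.068]]
0.30000000000000004 [[314.023 215.633]] [[269.606 199.425]]
```

View pics/fit.png

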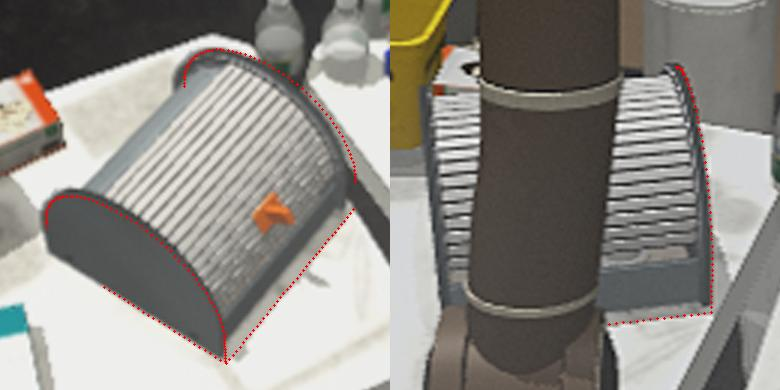

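```bash
python3 - <<'E'
import re
s=open('fit.py').read()
s=s.replace('("top",F),','').replace(',("side",F[:16])','').replace('np.linspace(-154,60,25)','np.linspace(-154,154,30)').replace('R[:40]','R')
s=s.replace('390,x0','390,x0').replace("cv2.circle(b,tuple(int(v) for v in u),1","cv2.circle(b,tuple(int(v) for v in u),1")
s=s.replace("    out=[]","    print(cal('side')[0]);out=[]")
open('fit.py','w').write(s)
E
python3 fit.py
```

```text
[554.718 212.535   0.528] 62.39305114746094 230 [np.float32(1.1954287), np.float32(0.6614383), np.float32(0.2575981), np.float32(0.18822917)]
[[490.613   0.    316.125]
 [  0.    490.613 200.527]
 [  0.      0.      1.   ]]
0.0 [[318.412 224.315]] [[271.667 214.381]]
0.1 [[316.617 220.931]] [[271.101 208.776]]
0.2 [[314.469 217.469]] [[270.479 203.135]]
0.30000000000000004 [[311.99 213.97]] [[269.81  197.535]]
```

View pics/fit.png

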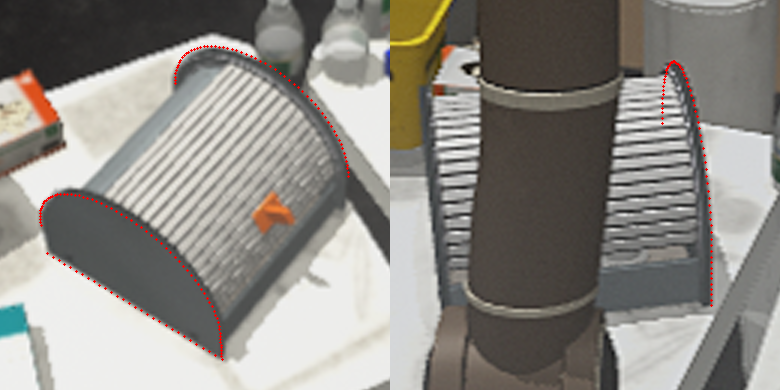

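```bash
python3 - <<'E'
from fit import *
for n,f in(("top","t1f"),("side","side0")):
    b=cv2.imread('pics/%s.png'%f).astype(int); 
    m=((b[:,:,2]-b[:,:,0])>60)&(b[:,:,2]>120)&(b[:,:,2]-b[:,:,1]>40)
    m[:190]=0;m[:,:255]=0;m[235:]=0;m[:,335:]=0
    ys,xs=np.nonzero(m); print(n,xs.mean(),ys.mean(),len(xs))
    for y in range(ys.min(),ys.max()+1): print(y,''.join('#' if v else '.' for v in m[y,xs.min()-1:xs.max()+2]),xs.min()-1)
q=[554.7,212.5,.528]
for th in(0,.05,.1,.15,.2,.25,.3):
    a=.436+th
    P=np.array([[-r*np.cos(a+e/r),s,70+r*np.sin(a+e/r)] for r in(143,187) for e in(-13,13) for s in (-6,6)])
    print(th,"top",pj("top",W(P,q)).round(1).tolist(),"side",pj("side",W(P,q)).round(1).tolist())
E
```

```text
top 310.1372549019608 220.52941176470588 102
214 .......##....... 303
215 ......####...... 303
216 .....#####...... 303
217 ....#######..... 303
218 ....#######..... 303
219 ...##########... 303
220 ..############.. 303
221 .#############.. 303
222 .##############. 303
223 ..#############. 303
224 ..######.....##. 303
225 ...####......... 303
226 ....##.......... 303
227 ....#........... 303
side 269.993006993007 208.74825174825176 143
204 .......########.. 262
205 .###############. 262
206 .###############. 262
207 .###############. 262
208 .###############. 262
209 .###############. 262
210 .###############. 262
211 .###############. 262
212 ..##############. 262
213 .#############... 262
214 ..###............ 262
0 top [[312.1, 223.7], [310.4, 225.7], [309.9, 219.1], [308.2, 221.1], [320.3, 225.6], [318.6, 227.6], [318.1, 221.0], [316.4, 223.0]] side [[272.4, 215.8], [268.9, 216.2], [271.7, 208.3], [268.1, 208.7], [273.8, 218.0], [270.2, 218.4], [273.1, 210.3], [269.5, 210.7]]
0.05 top [[311.6, 222.4], [309.9, 224.4], [309.1, 217.8], [307.4, 219.8], [319.6, 223.9], [317.9, 226.0],
[... 823 characters left out ...]
214.0], [311.9, 216.1]] side [[271.6, 207.5], [268.1, 207.9], [270.7, 199.9], [267.2, 200.3], [272.7, 206.9], [269.1, 207.3], [271.8, 199.0], [268.2, 199.4]]
0.25 top [[308.8, 217.3], [307.1, 219.3], [305.4, 212.5], [303.7, 214.5], [315.8, 217.1], [314.1, 219.2], [312.3, 212.3], [310.6, 214.3]] side [[271.4, 205.4], [267.8, 205.8], [270.4, 197.9], [266.9, 198.3], [272.4, 204.0], [268.8, 204.4], [271.5, 196.3], [267.9, 196.7]]
0.3 top [[307.9, 216.0], [306.2, 218.0], [304.3, 211.2], [302.6, 213.2], [314.6, 215.4], [312.9, 217.4], [311.0, 210.5], [309.2, 212.5]] side [[271.1, 203.3], [267.6, 203.7], [270.2, 195.8], [266.7, 196.2], [272.1, 201.2], [268.5, 201.6], [271.1, 193.5], [267.5, 193.9]]
```

```bash
cat >> h.py <<'E'
Q=[554.7,212.5,.528]
def cab(x,y,z):
    c,s=np.cos(Q[2]),np.sin(Q[2]); return np.array([Q[0]+c*x-s*y,Q[1]+s*x+c*y,z])
E
python3 - <<'E'
from h import *
p=cab(-150.5,0,240); print(p,go(p,Q[2]+np.pi/2),arm.state()["qpos"])
E
```

```text
[424.69563016 136.67708907 240.        ] [[16.03, 33.92, 18.15], np.float64(-44.2)] [-0.31087626  0.20994291  0.82156165  1.50972721 -0.15433713  1.48915217
  1.84055953]
```

Emit:
{"name": "jog_arm", "arguments": {
  "fingers": [-1,-1,-1,-1,-1,-1,-1,-1,-1,-1],
  "delta_pos": [
    [1.6,3.4,0.8],
    [1.6,3.4,0.8],
    [1.6,3.4,0.8],
    [1.6,3.4,0.8],
    [1.6,3.4,0.8],
    [1.6,3.4,0.8],
    [1.6,3.4,0.8],
    [1.6,3.4,0.8],
    [1.6,3.4,0.8],
    [1.6,3.4,0.8]
  ],
  "roll": [0,0,0,0,0,0,0,0,0,0]
}}

```text
t: 4.03
eef_pos: [423.8, 139.2, 341.6]
tcp_rot: [[-0.971, 0.238, 0.001], [0.238, 0.971, 0.002], [-0.001, 0.002, -1.0]]
wrist_force: [0.5, 0.3, 0.7]
finger_gap: 85.8
gripper_force: 0.0
```

Emit:
{"name": "jog_arm", "arguments": {
  "fingers": [-1,-1,-1,-1,-1,-1,-1,-1,-1,-1],
  "delta_pos": [
    [0,0,1],
    [0,0,1],
    [0,0,1],
    [0,0,1],
    [0,0,1],
    [0,0,1],
    [0,0,1],
    [0,0,1],
    [0,0,1],
    [0,0,1]
  ],
  "roll": [-4.4,-4.4,-4.4,-4.4,-4.4,-4.4,-4.4,-4.4,-4.4,-4.4]
}}

```text
t: 4.87
eef_pos: [424.7, 137.7, 241.3]
tcp_rot: [[-0.862, -0.506, 0.001], [-0.506, 0.862, 0.001], [-0.001, 0.001, -1.0]]
wrist_force: [-0.3, -0.9, 0.1]
finger_gap: 85.4
gripper_force: 0.0
```

```bash
python3 - <<'E'
from h import *
p=cab(-150.5,0,138.5); print(p,go(p,Q[2]+np.pi/2),arm.state()["qpos"])
E
```

```text
[424.69563016 136.67708907 138.5       ] [[0.06, -0.1, 10.28], np.float64(0.2)] [-0.81501149  0.08219793  0.42399174  2.01571535 -0.03985532  1.05012197
  1.72934119]
```

Emit:
{"name": "jog_arm", "arguments": {
  "fingers": [-1,-1,-1,-1,-1,-1,-1,-1,-1,-1],
  "delta_pos": [
    [0,0,1.5],
    [0,0,1.5],
    [0,0,1.5],
    [0,0,1.5],
    [0,0,1.2],
    [0,0,1],
    [0,0,1],
    [0,0,1],
    [0,0,0],
    [0,0,0]
  ],
  "roll": [0,0,0,0,0,0,0,0,0,0]
}}

```text
t: 5.7
eef_pos: [425.3, 136.4, 139.1]
tcp_rot: [[-0.866, -0.501, -0.001], [-0.501, 0.866, -0.0], [0.001, -0.0, -1.0]]
wrist_force: [-0.0, 0.5, 0.6]
finger_gap: 85.2
gripper_force: 0.0
```

Emit:
{"name": "jog_arm", "arguments": {
  "fingers": [-0.2,0.2,0.6,1,1,1,1,1,1,1],
  "delta_pos": [
    [0,0,0],
    [0,0,0],
    [0,0,0],
    [0,0,0],
    [0,0,0],
    [0,0,0],
    [0,0,0],
    [0,0,0],
    [0,0,0],
    [0,0,0]
  ],
  "roll": [0,0,0,0,0,0,0,0,0,0],
  "force": 30
}}

```text
t: 6.53
eef_pos: [425.3, 136.6, 139.4]
tcp_rot: [[-0.866, -0.501, -0.0], [-0.501, 0.866, 0.0], [0.0, 0.001, -1.0]]
wrist_force: [-3.1, 2.2, 3.0]
finger_gap: 11.5
gripper_force: 34.7
```

```bash
python3 - <<'E'
from h import *
import json
r=174;a0=np.arcsin((arm.state()["eef_pos"][2]+19-70)/r); print(a0-.436)
a=np.linspace(a0,.436+1.8,41); x=-r*np.cos(a);z=70+r*np.sin(a)
d=np.round(np.c_[-np.diff(x)*1,0*x[1:],-np.diff(z)]/10,2)
print((d).tolist())
E
```

```text
0.09663821672013789
[[-0.39, -0.0, -0.63], [-0.42, -0.0, -0.61], [-0.44, -0.0, -0.59], [-0.47, -0.0, -0.58], [-0.49, -0.0, -0.55], [-0.51, -0.0, -0.53], [-0.54, -0.0, -0.51], [-0.56, -0.0, -0.49], [-0.58, -0.0, -0.46], [-0.6, -0.0, -0.44], [-0.62, -0.0, -0.41], [-0.63, -0.0, -0.39], [-0.65, -0.0, -0.36], [-0.66, -0.0, -0.33], [-0.68, -0.0, -0.3], [-0.69, -0.0, -0.27], [-0.7, -0.0, -0.24], [-0.71, -0.0, -0.21], [-0.72, -0.0, -0.18], [-0.72, -0.0, -0.15], [-0.73, -0.0, -0.12], [-0.74, -0.0, -0.09], [-0.74, -0.0, -0.06], [-0.74, -0.0, -0.03], [-0.74, 0.0, 0.0], [-0.74, 0.0, 0.04], [-0.74, 0.0, 0.07], [-0.73, 0.0, 0.1], [-0.73, 0.0, 0.13], [-0.72, 0.0, 0.16], [-0.72, 0.0, 0.19], [-0.71, 0.0, 0.22], [-0.7, 0.0, 0.25], [-0.69, 0.0, 0.28], [-0.67, 0.0, 0.31], [-0.66, 0.0, 0.34], [-0.64, 0.0, 0.37], [-0.63, 0.0, 0.39], [-0.61, 0.0, 0.42], [-0.59, 0.0, 0.44]]
```

Gap 11.5: the tab is gripped. Rolling open.

Emit:
{"name": "jog_arm", "arguments": {
  "fingers": [1,1,1,1,1,1,1,1,1,1],
  "delta_pos": [
    [-0.39,0,-0.63],
    [-0.42,0,-0.61],
    [-0.44,0,-0.59],
    [-0.47,0,-0.58],
    [-0.49,0,-0.55],
    [-0.51,0,-0.53],
    [-0.54,0,-0.51],
    [-0.56,0,-0.49],
    [-0.58,0,-0.46],
    [-0.6,0,-0.44]
  ],
  "roll": [0,0,0,0,0,0,0,0,0,0]
}}

```text
t: 7.37
eef_pos: [468.5, 161.3, 193.6]
tcp_rot: [[-0.866, -0.5, -0.002], [-0.5, 0.866, -0.001], [0.002, 0.0, -1.0]]
wrist_force: [-4.5, 0.3, -4.8]
finger_gap: 11.6
gripper_force: 32.3
```

Emit:
{"name": "jog_arm", "arguments": {
  "fingers": [1,1,1,1,1,1,1,1,1,1],
  "delta_pos": [
    [-0.62,0,-0.41],
    [-0.63,0,-0.39],
    [-0.65,0,-0.36],
    [-0.66,0,-0.33],
    [-0.68,0,-0.3],
    [-0.69,0,-0.27],
    [-0.7,0,-0.24],
    [-0.71,0,-0.21],
    [-0.72,0,-0.18],
    [-0.72,0,-0.15]
  ],
  "roll": [0,0,0,0,0,0,0,0,0,0]
}}

```text
t: 8.2
eef_pos: [527.9, 195.1, 222.4]
tcp_rot: [[-0.866, -0.5, -0.0], [-0.5, 0.866, -0.0], [0.0, -0.0, -1.0]]
wrist_force: [-4.7, -0.7, -0.2]
finger_gap: 11.4
gripper_force: 32.4
```

Emit:
{"name": "jog_arm", "arguments": {
  "fingers": [1,1,1,1,1,1,1,1,1,1],
  "delta_pos": [
    [-0.73,0,-0.12],
    [-0.74,0,-0.09],
    [-0.74,0,-0.06],
    [-0.74,0,-0.03],
    [-0.74,0,0],
    [-0.74,0,0.04],
    [-0.74,0,0.07],
    [-0.73,0,0.1],
    [-0.73,0,0.13],
    [-0.72,0,0.16]
  ],
  "roll": [0,0,0,0,0,0,0,0,0,0]
}}

```text
t: 9.03
eef_pos: [592.8, 232.0, 220.2]
tcp_rot: [[-0.866, -0.5, 0.002], [-0.5, 0.866, 0.0], [-0.002, -0.001, -1.0]]
wrist_force: [-1.5, -3.4, 5.4]
finger_gap: 11.7
gripper_force: 35.1
```

Emit:
{"name": "jog_arm", "arguments": {
  "fingers": [1,1,1,1,1,1,1,1,1,1],
  "delta_pos": [
    [-0.72,0,0.19],
    [-0.71,0,0.22],
    [-0.7,0,0.25],
    [-0.69,0,0.28],
    [-0.67,0,0.31],
    [-0.66,0,0.34],
    [-0.64,0,0.37],
    [-0.63,0,0.39],
    [-0.61,0,0.42],
    [-0.4,0,0.3]
  ],
  "roll": [0,0,0,0,0,0,0,0,0,0]
}}

```text
t: 9.87
eef_pos: [649.3, 264.2, 189.2]
tcp_rot: [[-0.866, -0.5, 0.004], [-0.5, 0.866, 0.0], [-0.003, -0.002, -1.0]]
wrist_force: [1.4, -1.5, 5.6]
finger_gap: 11.0
gripper_force: 39.1
```

Emit:
{"name": "jog_arm", "arguments": {
  "fingers": [0,-0.5,-1,-1,-1,-1,-1,-1,-1,-1],
  "delta_pos": [
    [0,0,0],
    [0,0,0],
    [0,0,0],
    [0,0,0],
    [0,0,-2],
    [0,0,-2],
    [0,0,-3],
    [0,0,-3],
    [0,0,-3],
    [0,0,-3]
  ],
  "roll": [0,0,0,0,0,0,0,0,0,0]
}}

```text
t: 10.7
eef_pos: [646.5, 264.3, 350.7]
tcp_rot: [[-0.866, -0.501, 0.0], [-0.501, 0.866, 0.001], [-0.001, 0.0, -1.0]]
wrist_force: [1.3, -0.4, 0.5]
finger_gap: 85.3
gripper_force: 0.0
```

```bash
cat > cups.py <<'E'
from fit import *
def teal(n,im):
    h=cv2.cvtColor(im,cv2.COLOR_RGB2HSV); m=cv2.inRange(h,(88,80,25),(104,255,200))
    return m
if __name__=="__main__":
    f=[]
    for n in("top","side"):
        im=snap(n); cv2.imwrite('pics/%s2f.png'%n[0],im[:,:,::-1])
        k,l,st,c=cv2.connectedComponentsWithStats(teal(n,im))
        print(n,[(st[i].tolist(),c[i].round(1).tolist()) for i in range(1,k) if st[i,4]>60])
        print([(round(d["p"],2),np.round(np.array(d["location"])*[640,400],1)) for d in imaging.spot_in("cup_a",n)])
    a=cv2.imread('pics/t2f.png')[130:270,220:480];b=cv2.imread('pics/s2f.png')[150:290,220:480]
    cv2.imwrite('pics/v2.png',cv2.resize(np.vstack([a,b]),None,fx=2.1,fy=2.1,interpolation=cv2.INTER_CUBIC))
E
python3 cups.py
```

```text
top [([393, 166, 14, 11, 92], [400.2, 171.1]), ([413, 188, 14, 11, 61], [419.6, 193.7]), ([206, 252, 23, 13, 207], [217.1, 257.9])]
[(0.64, array([285.4, 217. ])), (0.6, array([417.7, 196.3])), (0.48, array([399.3, 174.2]))]
side [([105, 28, 75, 22, 1009], [142.6, 38.2]), ([63, 34, 35, 64, 1253], [76.8, 67.0]), ([119, 81, 36, 13, 78], [136.7, 88.4]), ([15, 101, 29, 17, 88], [28.2, 108.8]), ([168, 196, 25, 12, 149], [179.6, 201.3]), ([142, 227, 36, 14, 77], [157.9, 235.3]), ([413, 226, 20, 20, 183], [422.6, 232.6]), ([350, 240, 20, 13, 108], [359.4, 246.1]), ([409, 252, 20, 14, 88], [418.5, 259.1])]
[(0.82, array([418.5, 236.8])), (0.76, array([421.2, 263.8])), (0.56, array([358.6, 251.9])), (0.31, array([284.5, 168.1]))]
```

View pics/v2.png

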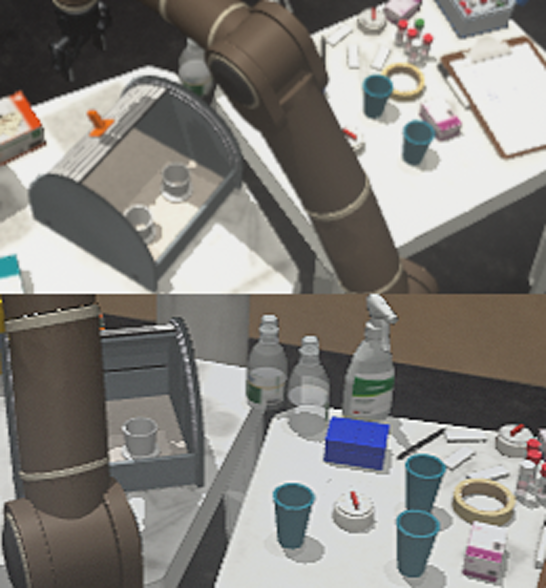

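```bash
python3 - <<'E'
from fit import *
im=cv2.imread('pics/s2f.png');h=cv2.cvtColor(im,cv2.COLOR_BGR2HSV)
print([h[y,359].tolist() for y in range(236,276,2)])
print([h[255,x].tolist() for x in range(346,374,2)])
t=cv2.cvtColor(cv2.imread('pics/t2f.png'),cv2.COLOR_BGR2HSV)
print([t[y,399].tolist() for y in range(163,190,2)])
from h import cab
out=[]
for n,f,(x0,y0) in(("top","t2f",(270,195)),("side","s2f",(262,190))):
    b=cv2.resize(cv2.imread('pics/%s.png'%f),None,fx=8,fy=8,interpolation=cv2.INTER_CUBIC)
    for s in(65,-65):
        for z,r in((66,26),):
            for a in np.linspace(0,6.28,40):
                u=proj(n,cab(-50+r*np.cos(a),s+r*np.sin(a),z))*8+3.5; cv2.circle(b,tuple(int(v) for v in u),1,(0,0,255),-1)
    # sill front corners / cheek tops
    out.append(b[y0*8:y0*8+400,x0*8:x0*8+400])
cv2.imwrite('pics/w2.png',np.hstack(out))
E
```

```text
[[105, 5, 217], [120, 1, 219], [96, 141, 143], [97, 80, 93], [97, 77, 99], [97, 81, 97], [95, 74, 96], [96, 70, 91], [96, 111, 120], [96, 68, 90], [98, 73, 94], [97, 69, 93], [96, 68, 94], [96, 69, 92], [97, 69, 92], [97, 63, 93], [97, 71, 94], [97, 80, 86], [30, 8, 151], [40, 5, 145]]
[[90, 2, 215], [105, 2, 216], [90, 1, 210], [95, 65, 74], [97, 67, 88], [98, 76, 91], [95, 68, 90], [97, 69, 92], [96, 66, 93], [97, 64, 91], [96, 73, 73], [0, 0, 229], [90, 2, 216], [60, 1, 215]]
[[27, 14, 194], [87, 35, 190], [94, 71, 83], [95, 76, 87], [95, 80, 89], [94, 80, 89], [96, 114, 116], [94, 52, 78], [94, 56, 78], [95, 59, 78], [95, 56, 78], [88, 35, 103], [25, 14, 196], [27, 10, 235]]
```

View pics/w2.png

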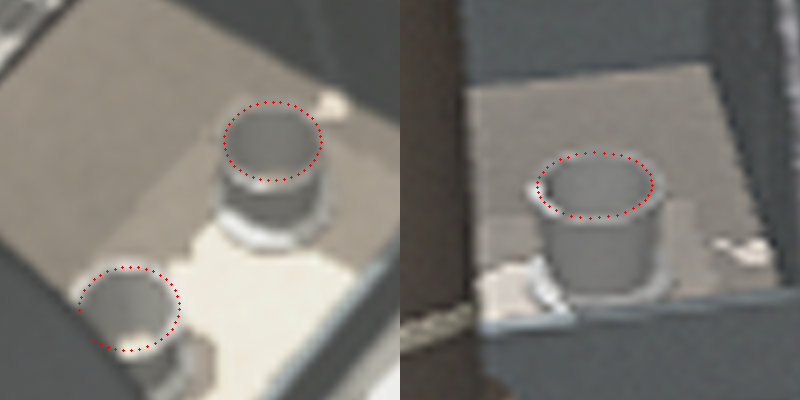

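```bash
cat > cups.py <<'E'
from fit import *
def mask(n,f):
    h=cv2.cvtColor(cv2.imread(f),cv2.COLOR_BGR2HSV); return cv2.inRange(h,(86,40,40),(104,255,170))
def hull(n,c,z=0,s=4,off=(0,0)):
    a=np.linspace(0,2*np.pi,40); P=[]
    for r,zz in((21,0),(33.5,84),(33.5,90)): P.append(np.c_[c[0]+r*np.cos(a),c[1]+r*np.sin(a),0*a+zz+z])
    return cv2.convexHull(((pj(n,np.vstack(P))-off)*s+(s-1)/2).astype(np.float32)).astype(np.int32)
def fitcup(files,c0,ms=None,free_z=False):
    c0=np.array(c0,float); M={}
    for n,f in files.items():
        o=(proj(n,[c0[0],c0[1],45+(c0[2] if free_z else 0)])-30).astype(int)
        m=mask(n,f)[o[1]:o[1]+60,o[0]:o[0]+60]; M[n]=(o,cv2.resize(m,None,fx=4,fy=4,interpolation=cv2.INTER_LINEAR)>127)
    def cost(c):
        e=0
        for n,(o,m) in M.items():
            k=np.zeros(m.shape,np.uint8);cv2.fillConvexPoly(k,hull(n,c,c[2] if free_z else 0,off=o),1);k=k>0
            e+=(1-2*(k&m).sum()/(k.sum()+ (m&cv2.dilate(k.astype(np.uint8),np.ones((25,25))).astype(bool)).sum()))
        return e
    x0=c0 if free_z else c0[:2]
    S=np.vstack([x0]+[x0+8*np.eye(len(x0))[i] for i in range(len(x0))])
    r=minimize(cost,x0,method='Nelder-Mead',options=dict(initial_simplex=S,xatol=.1,fatol=1e-4));return r.x,r.fun
if __name__=="__main__":
    import sys
    T,S=sys.argv[1:3]
    for c in((437,-178),(424,-362),(562,-355)):
        print([ (n,fitcup({n:f},c)) for n,f in(("top",T),("side",S))],fitcup({"top":T,"side":S},c), fitcup({"top":T,"side":S},(*c,0),free_z=True))
E
echo new; python3 cups.py pics/t2f.png pics/s2f.png; echo old; python3 cups.py pics/t1f.png pics/side0.png
```

```text
new
[('top', (array([ 437., -178.]), np.float64(1.0))), ('side', (array([ 414.892, -174.258]), np.float64(0.07244135086362469)))] (array([ 414.892, -174.258]), np.float64(1.0724413508636248)) (array([ 439.963, -167.218,  -22.584]), np.float64(1.0551253445334035))
[('top', (array([ 408.936, -361.246]), np.float64(0.10585241730279893))), ('side', (array([ 411.721, -363.595]), np.float64(0.08271012389775645)))] (array([ 409.859, -363.156]), np.float64(0.19216500018546911)) (array([ 410.946, -362.751,    0.383]), np.float64(0.19190475323811496))
[('top', (array([ 554.585, -354.119]), np.float64(0.11244214538524366))), ('side', (array([ 554.086, -354.355]), np.float64(0.1311909262759925)))] (array([ 554.495, -353.967]), np.float64(0.2454293154017132)) (array([ 556.288, -355.363,   -1.341]), np.float64(0.24361697395927806))
old
[('top', (array([ 414.045, -172.048]), np.float64(0.08839506172839506))), ('side', (array([ 414.892, -174.258]), np.float64(0.07244135086362469)))] (array([ 413.135, -173.918]), np.float64(0.16015000091367082)) (array([ 416.383, -173.331,   -3.694]), np.float64(0.158636039315879))
[('top', (array([ 424., -362.]), np.float64(1.0))), ('side', (array([ 411.721, -363.595]), np.float64(0.08391999106045367)))] (array([ 411.721, -363.595]), np.float64(1.0839199910604536)) (array([ 441.626, -362.119,  -26.545]), np.float64(1.0717537894069507))
[('top', (array([ 562., -355.]), np.float64(1.0))), ('side', (array([ 553.964, -354.05 ]), np.float64(0.13190416141235817)))] (array([ 553.964, -354.05 ]), np.float64(1.1319041614123582)) (array([ 579.557, -353.365,  -20.271]), np.float64(1.121599897112726))
```

```bash
python3 - <<'E'
from h import *
print(go((414,-173.5,220),Q[2]+np.pi/2),arm.state()["qpos"])
for nm,px,z in(("timer",(387.6,252.9),25),("lancets",(451.9,271),20),("block",(391,221),25)): print(nm,atz("side",px,z))
E
```

```text
[[42.12, -26.24, 12.89], np.float64(-0.2)] [-0.71573908  0.49980596  0.43030424  1.23614652 -0.20350472  1.44519371
  1.7878351 ]
timer [ 487.13074833 -255.63955711   25.        ]
lancets [ 469.0758419  -469.95372413   20.        ]
block [ 673.83832199 -231.80863564   25.        ]
```

Emit:
{"name": "jog_arm", "arguments": {
  "fingers": [-1,-1,-1,-1,-1,-1,-1,-1,-1,-1],
  "delta_pos": [
    [3,-1.9,0],
    [3,-1.9,0],
    [3,-1.9,0],
    [3,-1.9,0],
    [3,-1.9,0],
    [3,-1.9,0],
    [3,-1.9,0],
    [3,-1.9,0],
    [3,-1.9,0],
    [3,-1.9,0]
  ],
  "roll": [0,0,0,0,0,0,0,0,0,0]
}}

```text
t: 11.73
eef_pos: [480.3, -51.4, 347.5]
tcp_rot: [[-0.865, -0.501, -0.002], [-0.501, 0.865, 0.0], [0.002, 0.001, -1.0]]
wrist_force: [0.3, -0.1, -0.1]
finger_gap: 85.2
gripper_force: 0.0
```

Emit:
{"name": "jog_arm", "arguments": {
  "fingers": [-1,-1,-1,-1,-1,-1,-1,-1,-1,-1],
  "delta_pos": [
    [2.4,-1.4,1.5],
    [2.4,-1.4,1.5],
    [2.4,-1.4,1.5],
    [2.4,-1.4,1.5],
    [2.4,-1.4,1.5],
    [0,0,1.5],
    [0,0,1.5],
    [0,0,1.5],
    [0,0,0],
    [0,0,0]
  ],
  "roll": [0,0,0,0,0,0,0,0,0,0]
}}

```text
t: 12.57
eef_pos: [412.2, -170.7, 227.9]
tcp_rot: [[-0.866, -0.501, -0.003], [-0.501, 0.866, 0.0], [0.003, 0.002, -1.0]]
wrist_force: [-0.3, 0.7, -0.1]
finger_gap: 85.4
gripper_force: 0.0
```

```bash
python3 - <<'E'
from cups import *
for n in("top","side"): snap(n,n[0]+'3f.png')
for c in((414,-173),(410.5,-363),(554.5,-354)): print([fitcup({n:'pics/%s3f.png'%n[0]},c) for n in("top","side")])
print(go((414,-173.5,48),Q[2]+np.pi/2),arm.state()["qpos"])
E
```

```text
[(array([ 410.778, -171.326]), np.float64(0.09212151148431713)), (array([ 412.821, -172.326]), np.float64(0.06987517693990475))]
[(array([ 410.5, -363. ]), np.float64(1.0)), (array([ 410.859, -363.594]), np.float64(0.08141029222774765))]
[(array([ 554.605, -354.143]), np.float64(0.5060818282344268)), (array([ 554.789, -353.116]), np.float64(0.13116514051152506))]
[[0.07, -0.25, 18.12], np.float64(-0.2)] [-0.336  0.103  0.68   2.041 -0.076  1.021  2.476]
```

Emit:
{"name": "jog_arm", "arguments": {
  "fingers": [-1,-1,-1,-1,-1,-1,-1,-1,-1,-1],
  "delta_pos": [
    [0,-0.2,2],
    [0,0,2.5],
    [0,0,2.5],
    [0,0,2.5],
    [0,0,2.2],
    [0,0,2],
    [0,0,1.8],
    [0,0,1.5],
    [0,0,1],
    [0,0,0]
  ],
  "roll": [0,0,0,0,0,0,0,0,0,0]
}}

```text
t: 13.5
eef_pos: [414.0, -172.4, 47.9]
tcp_rot: [[-0.865, -0.501, -0.002], [-0.501, 0.865, 0.0], [0.001, 0.001, -1.0]]
wrist_force: [-0.3, -0.4, 0.8]
finger_gap: 85.8
gripper_force: 0.0
```

Emit:
{"name": "jog_arm", "arguments": {
  "fingers": [-0.7,-0.5,-0.3,0,0,0,0,0,0,0],
  "delta_pos": [
    [0,0,0],
    [0,0,0],
    [0,0,0],
    [0,0,0],
    [0,0,0],
    [0,0,0],
    [0,0,0],
    [0,0,0],
    [0,0,0],
    [0,0,0]
  ],
  "roll": [0,0,0,0,0,0,0,0,0,0],
  "force": 20
}}

```text
t: 14.33
eef_pos: [415.3, -172.9, 50.2]
tcp_rot: [[-0.866, -0.501, 0.003], [-0.501, 0.866, 0.0], [-0.002, -0.001, -1.0]]
wrist_force: [-0.8, 0.7, 6.3]
finger_gap: 60.5
gripper_force: 20.5
```

Emit:
{"name": "jog_arm", "arguments": {
  "fingers": [0,0,0,0,0,0,0,0,0,0],
  "delta_pos": [
    [0,0,-1],
    [0,0,-2],
    [0,0,-3],
    [0,0,-3],
    [0,0,-3],
    [0,0,-3],
    [0,0,-3],
    [0,0,-3],
    [0,0,-3],
    [0,0,-2]
  ],
  "roll": [0,0,0,0,0,0,0,0,0,0]
}}

```text
t: 15.17
eef_pos: [414.2, -173.6, 312.6]
tcp_rot: [[-0.866, -0.499, 0.004], [-0.499, 0.866, 0.0], [-0.003, -0.002, -1.0]]
wrist_force: [1.0, 0.0, -0.9]
finger_gap: 60.3
gripper_force: 22.3
```

```bash
python3 - <<'E'
from h import *
for s in (65,-65):
  p=cab(-50,s,310);print(p,go(p,Q[2]+np.pi/2))
print(arm.state()["qpos"])
E
```

```text
[478.76174284 243.45773085 310.        ] [[-26.42, 32.91, 0.29], np.float64(-0.3)]
[544.25661607 131.16159743 310.        ] [[-26.49, 19.91, 0.31], np.float64(-0.3)]
[-0.38694959  0.00518728  0.6948389   1.91553017 -0.00477988  1.2186299
  2.40327709]
```

Emit:
{"name": "jog_arm", "arguments": {
  "fingers": [0,0,0,0,0,0,0,0,0,0],
  "delta_pos": [
    [-2,1.5,0],
    [-3.2,2.4,0],
    [-3.2,2.4,0],
    [-3.2,2.4,0],
    [-3.2,2.4,0],
    [-3.2,2.4,0],
    [-3.2,2.4,0],
    [-2.6,2,0],
    [-1.7,1.2,0],
    [-1,0.8,0]
  ],
  "roll": [0,0,0,0,0,0,0,0,0,0]
}}

```text
t: 16.0
eef_pos: [544.3, 135.0, 309.4]
tcp_rot: [[-0.864, -0.503, 0.0], [-0.503, 0.864, -0.0], [-0.0, -0.0, -1.0]]
wrist_force: [-0.7, -0.2, -2.4]
finger_gap: 60.4
gripper_force: 22.3
```

```bash
cat > held.py <<'E'
from cups import *
import sys
tag=sys.argv[1]; side=float(sys.argv[2])
for n in("top","side"): snap(n,n[0]+tag+'.png')
s=arm.state();p=np.array(s["eef_pos"]); c=(p[0],p[1],p[2]-50)
F={n:'pics/%s%s.png'%(n[0],tag) for n in("top","side")}
print("tcp",p,"both",fitcup(F,c,free_z=True))
import cups
for n in F:  # per view, height assumed
    def f(): 
        M=cups.mask
    r=fitcup({n:F[n]},c,free_z=True); print(n,r)
print("well",cab(-50,side,66),"q",s["qpos"],go(cab(-50,side,120),Q[2]+np.pi/2))
E
sed -i '/^import cups/d;/    def f/,+1d' held.py; python3 - <<'E'
s=open('held.py').read(); s=s.replace(" print(n,r)"," print(n,r)")
open('held.py','w').write(s)
E
python3 held.py 4 -65
```

```text
tcp [544.064 133.845 309.118] both (array([542.296, 136.369, 258.933]), np.float64(0.2768583088218364))
top (array([545.282, 134.813, 253.501]), np.float64(0.22155421955021148))
side (array([543.542, 136.73 , 258.256]), np.float64(0.04856126737795019))
well [544.257 131.162  66.   ] q [-0.695  0.249  0.458  1.671 -0.115  1.248  1.885] [[0.11, -0.23, 18.91], np.float64(-0.1)]
```

Emit:
{"name": "jog_arm", "arguments": {
  "fingers": [0,0,0,0,0,0,0,0,0,0],
  "delta_pos": [
    [0.1,-0.4,1.5],
    [0,0,2],
    [0,0,2.5],
    [0,0,2.5],
    [0,0,2.5],
    [0,0,2.5],
    [0,0,2],
    [0,0,1.5],
    [0,0,0.7],
    [0,0,0]
  ],
  "roll": [0,0,0,0,0,0,0,0,0,0]
}}

```text
t: 16.93
eef_pos: [544.3, 126.2, 131.3]
tcp_rot: [[-0.867, -0.499, -0.002], [-0.499, 0.867, -0.001], [0.002, -0.0, -1.0]]
wrist_force: [-0.5, 0.4, -0.9]
finger_gap: 60.2
gripper_force: 22.3
```

```bash
python3 held.py 5 -65; python3 - <<'E'
from cups import *
out=[]
for n,(x0,y0) in(("top",(270,170)),("side",(250,160))):
    b=cv2.resize(cv2.imread('pics/%s5.png'%n[0]),None,fx=6,fy=6,interpolation=cv2.INTER_CUBIC)
    for a in np.linspace(0,6.28,40):
        u=proj(n,cab(-50+26*np.cos(a),-65+26*np.sin(a),66))*6+2.5; cv2.circle(b,tuple(int(v) for v in u),1,(0,0,255),-1)
    out.append(b[y0*6:y0*6+480,x0*6:x0*6+400])
cv2.imwrite('pics/w5.png',np.hstack(out))
E
```

```text
tcp [545.682 127.167 133.028] both (array([542.588, 126.056,  83.399]), np.float64(0.3149923923393292))
top (array([539.177, 126.722,  82.281]), np.float64(0.2630446476600323))
side (array([553.865, 129.91 ,  75.334]), np.float64(0.04651504035216436))
well [544.257 131.162  66.   ] q [-0.632  0.426  0.412  1.883 -0.217  0.875  1.981] [[-0.07, 0.42, 1.3], np.float64(-0.3)]
```

View pics/w5.png

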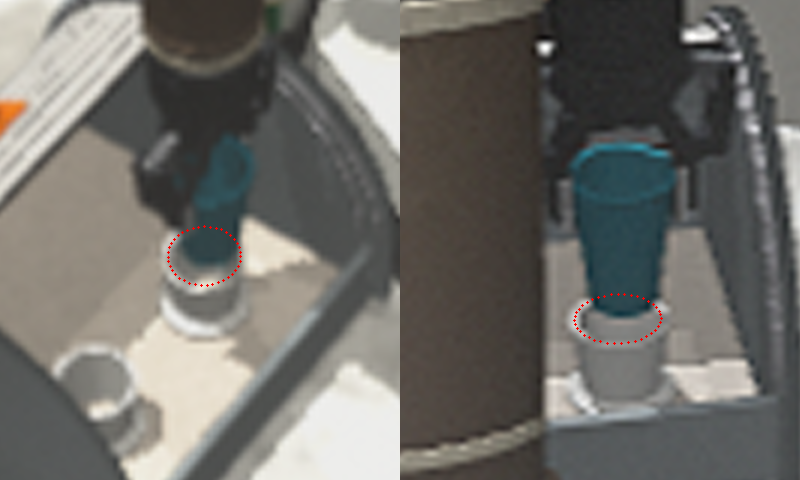

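```bash
python3 - <<'E'
from h import *
for n,(x0,y0),o in(("top",(270,170),0),("side",(250,160),400)):
    for z in(66,82,172):
        w=cab(-50,-65,z); f=lambda p:(proj(n,p)-[x0,y0])*6+2.5+[o,0]
        print(n,z,f(w),f(w+[0,-5,0]),f(w+[-5,0,0]))
print(arm.state()["eef_pos"])
E
```

```text
top 66 [204.36873389 255.84174117] [210.71412357 253.40346987] [207.3074417  260.93851287]
top 82 [203.96460445 242.51994924] [210.34759391 240.07557297] [206.92011068 247.62922117]
top 172 [201.59963662 164.56074616] [208.20271349 162.08258069] [204.65332742 169.73905087]
side 66 [618.02539134 318.71407067] [625.79544291 320.2355962 ] [615.04301846 323.18832707]
side 82 [617.37931372 296.73223809] [625.18749058 298.24548571] [614.38064206 301.17895084]
side 172 [613.62220346 168.90213323] [621.65200309 170.36414218] [610.52845634 173.17891258]
[545.68203668 127.16660577 133.02790049]
```

Emit:
{"name": "jog_arm", "arguments": {
  "fingers": [0,0,0,0,0,0,0,0,0,0],
  "delta_pos": [
    [-0.2,0.2,0],
    [-0.14,0.18,0],
    [0,0,0.4],
    [0,0,0.4],
    [0,0,0.4],
    [0,0,0.4],
    [0,0,0.4],
    [0,0,0.4],
    [0,0,0.2],
    [0,0,0]
  ],
  "roll": [0,0,0,0,0,0,0,0,0,0]
}}

```text
t: 17.87
eef_pos: [545.9, 133.0, 105.2]
tcp_rot: [[-0.866, -0.5, -0.001], [-0.5, 0.866, -0.0], [0.001, 0.0, -1.0]]
wrist_force: [-0.2, -0.0, -1.8]
finger_gap: 60.2
gripper_force: 22.3
```

Emit:
{"name": "jog_arm", "arguments": {
  "fingers": [0,0,0,0,0,0,0,0,0,0],
  "delta_pos": [
    [0,0,0.3],
    [0,0,0.3],
    [0,0,0.3],
    [0,0,0.3],
    [0,0,0.3],
    [0,0,0.3],
    [0,0,0.2],
    [0,0,0.2],
    [0,0,0.1],
    [0,0,0]
  ],
  "roll": [0,0,0,0,0,0,0,0,0,0]
}}

```text
t: 18.7
eef_pos: [546.8, 132.3, 82.9]
tcp_rot: [[-0.866, -0.5, 0.001], [-0.5, 0.866, -0.001], [-0.0, -0.001, -1.0]]
wrist_force: [2.9, -4.8, 0.2]
finger_gap: 59.9
gripper_force: 22.5
```

Emit:
{"name": "jog_arm", "arguments": {
  "fingers": [0,0,0,0,0,0,0,0,0,0],
  "delta_pos": [
    [0,-0.08,0],
    [0,-0.08,0],
    [0,0,0.1],
    [0,0,0.1],
    [0,0,0.1],
    [0,0,0.1],
    [0,0,0],
    [0,0,0],
    [0,0,0],
    [0,0,0]
  ],
  "roll": [0,0,0,0,0,0,0,0,0,0]
}}

```text
t: 19.53
eef_pos: [547.0, 131.7, 78.8]
tcp_rot: [[-0.866, -0.5, -0.0], [-0.5, 0.866, -0.0], [0.0, -0.0, -1.0]]
wrist_force: [1.2, -3.4, -1.2]
finger_gap: 60.2
gripper_force: 22.4
```

Emit:
{"name": "jog_arm", "arguments": {
  "fingers": [0,0,0,0,0,0,0,0,0,0],
  "delta_pos": [
    [0.05,-0.1,0.1],
    [0.03,0,0.1],
    [0,0,0.1],
    [0,0,0.1],
    [0,0,0],
    [0,0,0],
    [0,0,0],
    [0,0,0],
    [0,0,0],
    [0,0,0]
  ],
  "roll": [0,0,0,0,0,0,0,0,0,0]
}}

```text
t: 20.37
eef_pos: [546.7, 130.6, 74.7]
tcp_rot: [[-0.866, -0.501, -0.0], [-0.501, 0.866, 0.0], [0.0, 0.0, -1.0]]
wrist_force: [0.7, -1.5, -2.6]
finger_gap: 60.3
gripper_force: 22.4
```

Emit:
{"name": "jog_arm", "arguments": {
  "fingers": [0,0,0,0,0,0,0,0,0,0],
  "delta_pos": [
    [0,-0.05,0.1],
    [0,0,0.1],
    [0,0,0],
    [0,0,0],
    [0,0,0],
    [0,0,0],
    [0,0,0],
    [0,0,0],
    [0,0,0],
    [0,0,0]
  ],
  "roll": [0,0,0,0,0,0,0,0,0,0]
}}

```text
t: 21.2
eef_pos: [547.0, 130.6, 73.5]
tcp_rot: [[-0.866, -0.501, -0.0], [-0.501, 0.866, 0.001], [-0.0, 0.001, -1.0]]
wrist_force: [-2.9, -1.0, 5.8]
finger_gap: 60.0
gripper_force: 22.6
```

Emit:
{"name": "jog_arm", "arguments": {
  "fingers": [-0.4,-0.7,-1,-1,-1,-1,-1,-1,-1,-1],
  "delta_pos": [
    [0,0,0],
    [0,0,0],
    [0,0,0],
    [0,0,0],
    [0,0,0],
    [0,0,-1],
    [0,0,-2],
    [0,0,-3],
    [0,0,-4],
    [0,0,-4]
  ],
  "roll": [0,0,0,0,0,0,0,0,0,0]
}}

```text
t: 22.03
eef_pos: [546.5, 129.6, 214.6]
tcp_rot: [[-0.866, -0.5, -0.001], [-0.5, 0.866, -0.001], [0.002, -0.0, -1.0]]
wrist_force: [0.6, 0.8, -0.8]
finger_gap: 85.2
gripper_force: 0.0
```

Emit:
{"name": "jog_arm", "arguments": {
  "fingers": [-1,-1,-1,-1,-1,-1,-1,-1,-1,-1],
  "delta_pos": [
    [0,0,-3.5],
    [0,0,-3.5],
    [0,0,-2],
    [2,-2.2,0],
    [2.4,-2.7,0],
    [2.4,-2.7,0],
    [2.4,-2.7,0],
    [2.4,-2.7,0],
    [2.4,-2.7,0],
    [2.4,-2.7,0]
  ],
  "roll": [0,0,0,0,0,0,0,0,0,0]
}}

```text
t: 22.87
eef_pos: [496.4, -113.1, 303.8]
tcp_rot: [[-0.866, -0.5, 0.001], [-0.5, 0.866, 0.0], [-0.001, -0.0, -1.0]]
wrist_force: [1.6, -0.6, 0.2]
finger_gap: 85.4
gripper_force: 0.0
```

```bash
python3 - <<'E'
from cups import *
for n in("top","side"): snap(n,n[0]+'6.png')
F={n:'pics/%s6.png'%n[0] for n in("top","side")}
for c in((410.5,-363),(554.5,-354)): print([fitcup({n:F[n]},c) for n in F])
print(cab(-50,-65,66),[fitcup({n:F[n]},(*cab(-50,-65,24),),free_z=True) for n in F],fitcup(F,cab(-50,-65,24),free_z=True))
print(go((412.7,-364,210)),arm.state()["qpos"])
E
```

```text
[(array([ 410.5, -363. ]), np.float64(1.0)), (array([ 435.852, -370.136]), np.float64(0.08669673055242388))]
[(array([ 554.5, -354. ]), np.float64(1.0)), (array([ 551.536, -354.426]), np.float64(0.1329770898593452))]
[544.257 131.162  66.   ] [(array([ 688.836,   67.508, -172.553]), np.float64(0.08632478632478635)), (array([557.571, 131.092,  16.778]), np.float64(0.2700634565136245))] (array([553.372, 128.448,  21.566]), np.float64(0.4112238521093534))
[[19.29, -17.31, 9.45]] [-0.395  0.156  0.615  1.801 -0.094  1.212  2.333]
```

Emit:
{"name": "jog_arm", "arguments": {
  "fingers": [-1,-1,-1,-1,-1,-1,-1,-1,-1,-1],
  "delta_pos": [
    [0,0,0.7],
    [0,0,0.7],
    [0,0,0.7],
    [0,0,0.7],
    [0,0,0.7],
    [0,0,0.7],
    [0,0,0.7],
    [0,0,0.7],
    [0,0,0.7],
    [0,0,0.7]
  ],
  "roll": [-6,-6,-6,-6,-6,-6,-6,-6,-6,-6]
}}

```text
t: 23.8
eef_pos: [494.3, -113.6, 245.4]
tcp_rot: [[-0.326, -0.945, -0.028], [-0.945, 0.326, -0.01], [0.018, 0.024, -1.0]]
wrist_force: [0.5, 0.4, -0.2]
finger_gap: 85.6
gripper_force: 0.0
```

```bash
python3 - <<'E'
from h import *
print(go((437.5,-370.5,230),np.pi),arm.state()["qpos"])
E
```

```text
[[26.11, -3.04, 1.94], np.float64(-19.0)] [ 0.3789921   0.23265642 -0.30512692  1.82306406  0.08996241  1.12549667
  2.850252  ]
```

Emit:
{"name": "jog_arm", "arguments": {
  "fingers": [-1,-1,-1,-1,-1,-1,-1,-1,-1,-1],
  "delta_pos": [
    [0,0,0],
    [0,0,0],
    [0,0,0],
    [0,0,0],
    [0,0,0],
    [0,0,0],
    [0,0,0],
    [0,0,0],
    [0,0,0],
    [0,0,0]
  ],
  "roll": [7,7,7,7,7,7,7,7,7,7]
}}

```text
t: 24.63
eef_pos: [494.2, -113.9, 245.2]
tcp_rot: [[-1.0, -0.009, -0.029], [-0.009, 1.0, -0.009], [0.029, -0.009, -1.0]]
wrist_force: [0.1, -0.6, 0.4]
finger_gap: 85.5
gripper_force: 0.0
```

```bash
python3 - <<'E'
from h import *
print(go((437.5,-370.5,230),np.radians(75)),arm.state()["qpos"])
E
```

```text
[[5.84, -25.59, 1.93], np.float64(15.5)] [ 0.23371809  0.21994536 -0.13169631  1.83228275  0.04567806  1.11961318
  1.66369416]
```

Emit:
{"name": "jog_arm", "arguments": {
  "fingers": [-1,-1,-1,-1,-1,-1,-1,-1,-1,-1],
  "delta_pos": [
    [0.6,-2.6,0.2],
    [0.6,-2.6,0.2],
    [0.6,-2.6,0.2],
    [0.6,-2.6,0.2],
    [0.6,-2.6,0.2],
    [0.6,-2.6,0.2],
    [0.6,-2.6,0.2],
    [0.6,-2.6,0.2],
    [0.6,-2.6,0.2],
    [0.4,-2.2,0.1]
  ],
  "roll": [0,0,0,0,0,0,0,0,0,0]
}}

```text
t: 25.47
eef_pos: [438.6, -372.9, 230.0]
tcp_rot: [[-0.999, -0.014, -0.03], [-0.013, 1.0, -0.01], [0.03, -0.009, -1.0]]
wrist_force: [0.6, -0.0, 0.0]
finger_gap: 85.4
gripper_force: 0.0
```

```bash
python3 - <<'E'
from cups import *
for n in("top","side"): snap(n,n[0]+'7.png')
F={n:'pics/%s7.png'%n[0] for n in("top","side")}
for c in((436,-370),(552,-354)): print([fitcup({n:F[n]},c) for n in F])
print(cab(-50,-65,66),[fitcup({n:F[n]},(*cab(-50,-65,24),),free_z=True) for n in F],fitcup(F,cab(-50,-65,24),free_z=True))
print(go((437.5,-370.5,48)),arm.state()["qpos"],arm.state()["eef_pos"])
E
```

```text
[(array([ 463., -380.]), np.float64(0.8695173021820586)), (array([ 434.69 , -370.967]), np.float64(0.08956320280273489))]
[(array([ 556.389, -353.941]), np.float64(0.10978260869565215)), (array([ 551.46 , -355.297]), np.float64(0.13228162789270148))]
[544.257 131.162  66.   ] [(array([ 688.836,   67.508, -172.553]), np.float64(0.08632478632478635)), (array([544.257, 131.162,  24.   ]), np.float64(1.0))] (array([ 688.836,   67.508, -172.553]), np.float64(1.0863247863247865))
[[-0.55, 0.66, 18.17]] [0.589 0.339 0.025 1.708 0.02  1.113 2.184] [ 437.57  -375.133  229.806]
```

Emit:
{"name": "jog_arm", "arguments": {
  "fingers": [-1,-1,-1,-1,-1,-1,-1,-1,-1,-1],
  "delta_pos": [
    [-0.2,0.1,2],
    [-0.2,0.1,2.5],
    [-0.1,0.1,2.5],
    [0,0,2.5],
    [0,0,2.2],
    [0,0,2],
    [0,0,1.8],
    [0,0,1.5],
    [0,0,1.1],
    [0,0,0]
  ],
  "roll": [0,0,0,0,0,0,0,0,0,0]
}}

```text
t: 26.4
eef_pos: [438.5, -368.0, 46.6]
tcp_rot: [[-0.999, -0.016, -0.032], [-0.016, 1.0, -0.007], [0.032, -0.006, -0.999]]
wrist_force: [-0.6, -0.2, 0.7]
finger_gap: 85.5
gripper_force: 0.0
```

Emit:
{"name": "jog_arm", "arguments": {
  "fingers": [-0.7,-0.5,-0.3,0,0,0,0,0,0,0],
  "delta_pos": [
    [0,0,0],
    [0,0,0],
    [0,0,0],
    [0,0,0],
    [0,0,0],
    [0,0,0],
    [0,0,0],
    [0,0,0],
    [0,0,0],
    [0,0,0]
  ],
  "roll": [0,0,0,0,0,0,0,0,0,0]
}}

```text
t: 27.23
eef_pos: [440.0, -370.2, 49.8]
tcp_rot: [[-1.0, -0.015, -0.027], [-0.015, 1.0, -0.01], [0.027, -0.01, -1.0]]
wrist_force: [0.3, 1.0, 6.5]
finger_gap: 59.2
gripper_force: 21.1
```

Emit:
{"name": "jog_arm", "arguments": {
  "fingers": [0,0,0,0,0,0,0,0,0,0],
  "delta_pos": [
    [0,0,-1],
    [0,0,-2],
    [0,0,-3],
    [0,0,-3],
    [0,0,-3],
    [0,0,-3],
    [0,0,-3],
    [0,0,-3],
    [0,0,-3],
    [0,0,-2]
  ],
  "roll": [0,0,0,0,0,0,0,0,0,0]
}}

```text
t: 28.07
eef_pos: [446.9, -367.4, 312.2]
tcp_rot: [[-1.0, -0.015, -0.027], [-0.015, 1.0, -0.011], [0.027, -0.01, -1.0]]
wrist_force: [-0.0, 0.6, -1.0]
finger_gap: 59.1
gripper_force: 22.1
```

```bash
python3 - <<'E'
from h import *
p=cab(-50,65,310)+[2.3,-.6,0];print(p,go(p,Q[2]+np.pi/2))
print(arm.state()["qpos"])
E
```

```text
[481.06174284 242.85773085 310.        ] [[-4.31, 60.96, -0.52], np.float64(-29.4)]
[0.57118781 0.28248536 0.02405948 1.58910552 0.01787619 1.2862111
 2.17474849]
```

Emit:
{"name": "jog_arm", "arguments": {
  "fingers": [0,0,0,0,0,0,0,0,0,0],
  "delta_pos": [
    [-0.1,2,0],
    [-0.2,3,0],
    [-0.2,3.2,0],
    [-0.2,3.2,0],
    [-0.2,3.2,0],
    [-0.2,3.2,0],
    [-0.2,3.2,0],
    [-0.2,3.2,0],
    [-0.2,3.2,0],
    [-0.2,3.2,0]
  ],
  "roll": [0,0,0,0,0,0,0,0,0,0]
}}

```text
t: 28.9
eef_pos: [460.4, -59.6, 305.8]
tcp_rot: [[-0.999, -0.015, -0.029], [-0.014, 1.0, -0.009], [0.029, -0.009, -1.0]]
wrist_force: [0.6, 0.1, -2.1]
finger_gap: 59.1
gripper_force: 22.1
```

Emit:
{"name": "jog_arm", "arguments": {
  "fingers": [0,0,0,0,0,0,0,0,0,0],
  "delta_pos": [
    [-0.2,3.2,0],
    [-0.2,3.2,0],
    [-0.2,3.2,0],
    [-0.2,3.2,0],
    [-0.2,3.2,0],
    [-0.3,3.2,0],
    [-0.3,3.2,0],
    [-0.3,3.2,0],
    [-0.3,2.2,0],
    [-0.2,1.5,0]
  ],
  "roll": [0,0,0,0,0,0,0,0,0,0]
}}

```text
t: 29.73
eef_pos: [479.9, 235.0, 302.4]
tcp_rot: [[-0.999, -0.018, -0.029], [-0.018, 1.0, -0.008], [0.03, -0.008, -1.0]]
wrist_force: [0.7, -0.3, -2.0]
finger_gap: 59.2
gripper_force: 22.2
```

Emit:
{"name": "jog_arm", "arguments": {
  "fingers": [0,0,0,0,0,0,0,0,0,0],
  "delta_pos": [
    [0,0,0],
    [0,0,0],
    [0,0,0],
    [0,0,0],
    [0,0,0],
    [0,0,0],
    [0,0,0],
    [0,0,0],
    [0,0,0],
    [0,0,0]
  ],
  "roll": [-4,-4,-4,-4,-4,-4,-3,-2.4,0,0]
}}

```text
t: 30.57
eef_pos: [480.6, 231.9, 302.3]
tcp_rot: [[-0.864, -0.502, -0.029], [-0.502, 0.865, -0.009], [0.03, 0.007, -1.0]]
wrist_force: [-0.1, 0.1, -2.1]
finger_gap: 58.9
gripper_force: 22.2
```

```bash
python3 held.py 8 65
```

```text
tcp [480.629 232.091 302.152] both (array([469.942, 230.685, 258.527]), np.float64(0.8719828261102458))
top (array([472.103, 228.885, 253.736]), np.float64(0.16349960411718134))
side (array([485.328, 239.008, 243.638]), np.float64(0.6990042090134483))
well [478.762 243.458  66.   ] q [-0.134  0.26  -0.494  1.669  0.118  1.274  1.445] [[-0.95, 0.95, 18.2], np.float64(-0.1)]
```

```bash
python3 - <<'E'
from h import *
print(go((484,244.4,130)))
E
```

```text
[[-1.42, 0.78, 17.19]]
```

Emit:
{"name": "jog_arm", "arguments": {
  "fingers": [0,0,0,0,0,0,0,0,0,0],
  "delta_pos": [
    [-0.7,0.4,1],
    [-0.7,0.4,2],
    [0,0,2.5],
    [0,0,2.5],
    [0,0,2.5],
    [0,0,2.5],
    [0,0,2],
    [0,0,1.5],
    [0,0,0.7],
    [0,0,0]
  ],
  "roll": [0,0,0,0,0,0,0,0,0,0]
}}

```text
t: 31.5
eef_pos: [482.7, 244.5, 127.5]
tcp_rot: [[-0.863, -0.504, -0.033], [-0.504, 0.864, -0.01], [0.033, 0.008, -0.999]]
wrist_force: [0.1, 0.2, -0.9]
finger_gap: 59.2
gripper_force: 22.2
```

```bash
python3 held.py 9 65; python3 - <<'E'
from cups import *
out=[]
for n,(x0,y0) in(("top",(255,185)),("side",(220,160))):
    b=cv2.resize(cv2.imread('pics/%s9.png'%n[0]),None,fx=6,fy=6,interpolation=cv2.INTER_CUBIC)
    for s in(65,-65):
      for a in np.linspace(0,6.28,40):
        u=proj(n,cab(-50+26*np.cos(a),s+26*np.sin(a),66))*6+2.5; cv2.circle(b,tuple(int(v) for v in u),1,(0,0,255),-1)
    out.append(b[y0*6:y0*6+480,x0*6:x0*6+400])
    f=lambda p:(proj(n,p)-[x0,y0])*6+2.5
    for z in(66,80,168): w=cab(-50,65,z);print(n,z,f(w),f(w+[0,-5,0]),f(w+[-5,0,0]))
cv2.imwrite('pics/w9.png',np.hstack(out))
E
```

```text
tcp [483.949 245.199 129.862] both (array([471.58 , 243.703,  83.737]), np.float64(0.9928728523645272))
top (array([494.2  , 234.859,  52.301]), np.float64(0.16487542745481187))
side (array([ 3638.45 ,  1933.279, -2120.597]), np.float64(0.18405797101449273))
well [478.762 243.458  66.   ] q [-0.194  0.444 -0.464  1.857  0.231  0.925  1.334] [[0.51, 0.1, 1.0], np.float64(0.0)]
top 66 [186.883 291.195] [193.499 288.599] [189.771 296.624]
top 80 [185.947 279.839] [192.599 277.236] [188.849 285.281]
top 168 [179.828 205.598] [186.714 202.955] [182.821 211.125]
side 66 [181.77  343.372] [189.489 344.933] [178.253 347.964]
side 80 [180.246 323.997] [187.998 325.55 ] [176.71  328.564]
side 168 [170.351 198.194] [178.316 199.697] [166.691 202.595]
```

View pics/w9.png

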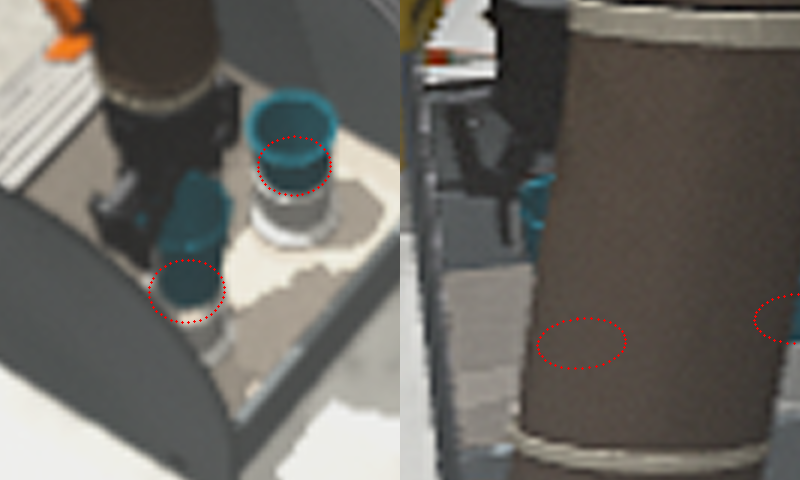

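Emit:
{"name": "jog_arm", "arguments": {
  "fingers": [0,0,0,0,0,0,0,0,0,0],
  "delta_pos": [
    [0,0,0.4],
    [0,0,0.4],
    [-0.05,0,0.4],
    [-0.05,0,0.4],
    [0,0,0.4],
    [0,0,0.3],
    [0,0,0.2],
    [0,0,0.1],
    [0,0,0],
    [0,0,0]
  ],
  "roll": [0,0,0,0,0,0,0,0,0,0]
}}

```text
t: 32.43
eef_pos: [483.9, 245.0, 103.6]
tcp_rot: [[-0.863, -0.504, -0.029], [-0.504, 0.864, -0.009], [0.03, 0.007, -1.0]]
wrist_force: [-0.7, 0.3, -1.6]
finger_gap: 59.3
gripper_force: 22.2
```

In the mouth without contact; continuing.

Emit:
{"name": "jog_arm", "arguments": {
  "fingers": [0,0,0,0,0,0,0,0,0,0],
  "delta_pos": [
    [0,0,0.3],
    [0,0,0.3],
    [-0.05,0,0.3],
    [0,0,0.3],
    [0,0,0.2],
    [0,0,0.2],
    [0,0,0.1],
    [0,0,0],
    [0,0,0],
    [0,0,0]
  ],
  "roll": [0,0,0,0,0,0,0,0,0,0]
}}

```text
t: 33.27
eef_pos: [483.8, 245.1, 86.6]
tcp_rot: [[-0.863, -0.504, -0.029], [-0.504, 0.864, -0.009], [0.03, 0.007, -1.0]]
wrist_force: [-0.7, -0.4, -1.7]
finger_gap: 59.1
gripper_force: 22.2
```

Emit:
{"name": "jog_arm", "arguments": {
  "fingers": [0,0,0,0,0,0,0,0,0,0],
  "delta_pos": [
    [0,0,0.2],
    [0,0,0.2],
    [0,0,0.2],
    [0,0,0.1],
    [0,0,0.1],
    [0,0,0],
    [0,0,0],
    [0,0,0],
    [0,0,0],
    [0,0,0]
  ],
  "roll": [0,0,0,0,0,0,0,0,0,0]
}}

```text
t: 34.1
eef_pos: [483.7, 245.2, 78.7]
tcp_rot: [[-0.863, -0.504, -0.029], [-0.504, 0.864, -0.009], [0.029, 0.007, -1.0]]
wrist_force: [2.8, 2.5, 0.8]
finger_gap: 58.8
gripper_force: 22.4
```

Emit:
{"name": "jog_arm", "arguments": {
  "fingers": [0,0,0,0,0,0,0,0,0,0],
  "delta_pos": [
    [-0.07,0,0],
    [-0.07,0,0],
    [0,0,0.1],
    [0,0,0.1],
    [0,0,0.1],
    [0,0,0],
    [0,0,0],
    [0,0,0],
    [0,0,0],
    [0,0,0]
  ],
  "roll": [0,0,0,0,0,0,0,0,0,0]
}}

```text
t: 34.93
eef_pos: [485.0, 245.9, 75.8]
tcp_rot: [[-0.863, -0.504, -0.029], [-0.504, 0.864, -0.008], [0.029, 0.007, -1.0]]
wrist_force: [3.8, 3.7, 2.4]
finger_gap: 58.9
gripper_force: 22.5
```

Emit:
{"name": "jog_arm", "arguments": {
  "fingers": [0,0,0,0,0,0,0,0,0,0],
  "delta_pos": [
    [-0.1,0.05,0],
    [-0.1,0,0],
    [0,0,0.1],
    [0,0,0.1],
    [0,0,0],
    [0,0,0],
    [0,0,0],
    [0,0,0],
    [0,0,0],
    [0,0,0]
  ],
  "roll": [0,0,0,0,0,0,0,0,0,0]
}}

```text
t: 35.77
eef_pos: [486.1, 246.9, 73.4]
tcp_rot: [[-0.863, -0.504, -0.03], [-0.504, 0.864, -0.009], [0.03, 0.007, -1.0]]
wrist_force: [2.9, 0.0, 0.2]
finger_gap: 59.4
gripper_force: 22.5
```

Emit:
{"name": "jog_arm", "arguments": {
  "fingers": [0,0,0,0,0,0,0,0,0,0],
  "delta_pos": [
    [-0.05,0,0.1],
    [0,0,0.1],
    [0,0,0],
    [0,0,0],
    [0,0,0],
    [0,0,0],
    [0,0,0],
    [0,0,0],
    [0,0,0],
    [0,0,0]
  ],
  "roll": [0,0,0,0,0,0,0,0,0,0]
}}

```text
t: 36.6
eef_pos: [486.9, 247.3, 72.0]
tcp_rot: [[-0.864, -0.504, -0.029], [-0.503, 0.864, -0.009], [0.029, 0.007, -1.0]]
wrist_force: [2.5, -0.9, 7.3]
finger_gap: 59.1
gripper_force: 22.6
```

Emit:
{"name": "jog_arm", "arguments": {
  "fingers": [-0.4,-0.7,-1,-1,-1,-1,-1,-1,-1,-1],
  "delta_pos": [
    [0,0,0],
    [0,0,0],
    [0,0,0],
    [0,0,0],
    [0,0,0],
    [0,0,-1],
    [0,0,-2],
    [0,0,-3],
    [0,0,-4],
    [0,0,-4]
  ],
  "roll": [0,0,0,0,0,0,0,0,0,0]
}}

```text
t: 37.43
eef_pos: [489.6, 248.4, 213.0]
tcp_rot: [[-0.863, -0.504, -0.031], [-0.504, 0.864, -0.009], [0.032, 0.008, -0.999]]
wrist_force: [1.4, 0.3, -0.6]
finger_gap: 85.6
gripper_force: 0.0
```

Emit:
{"name": "jog_arm", "arguments": {
  "fingers": [-1,-1,-1,-1,-1,-1,-1,-1,-1,-1],
  "delta_pos": [
    [0,0,-3],
    [0,0,-3],
    [0,0,-3],
    [0,0,0],
    [0,0,0],
    [0,0,0],
    [0,0,0],
    [0,0,0],
    [0,0,0],
    [0,0,0]
  ],
  "roll": [0,0,0,6,6,6,6,6,0,0]
}}

```text
t: 38.27
eef_pos: [492.9, 249.5, 301.9]
tcp_rot: [[-1.0, -0.008, -0.029], [-0.008, 1.0, -0.009], [0.029, -0.009, -1.0]]
wrist_force: [0.1, -0.3, 1.0]
finger_gap: 85.6
gripper_force: 0.0
```

```bash
python3 - <<'E'
from cups import *
for n in("top","side"): snap(n,n[0]+'A.png')
F={n:'pics/%sA.png'%n[0] for n in("top","side")}
c=(554.5,-354); print([fitcup({n:F[n]},c) for n in F],fitcup(F,c))
for s in(65,-65):
    print(cab(-50,s,24),[fitcup({n:F[n]},cab(-50,s,24),free_z=True) for n in F])
print(go((555,-354,230)),arm.state()["qpos"],arm.state()["eef_pos"])
E
```

```text
[(array([ 554.5, -354. ]), np.float64(1.0)), (array([ 555.956, -355.467]), np.float64(0.07892217206948438))] (array([ 555.956, -355.467]), np.float64(1.0789221720694844))
[478.762 243.458  24.   ] [(array([487.305, 243.634,  15.568]), np.float64(0.15339417427178392)), (array([478.762, 243.458,  24.   ]), np.float64(1.0))]
[544.257 131.162  24.   ] [(array([ 688.836,   67.508, -172.553]), np.float64(0.08632478632478635)), (array([1254.078,  399.758, -468.802]), np.float64(0.10512483574244413))]
[[-5.94, -60.33, 7.52]] [-0.224  0.285 -0.413  1.63   0.108  1.28   0.923] [493.035 249.468 301.655]
```

Emit:
{"name": "jog_arm", "arguments": {
  "fingers": [-1,-1,-1,-1,-1,-1,-1,-1,-1,-1],
  "delta_pos": [
    [-0.3,-3.1,0],
    [-0.3,-3.1,0],
    [-0.3,-3.1,0],
    [-0.3,-3.1,0],
    [-0.3,-3.1,0],
    [-0.3,-3.1,0],
    [-0.3,-3.1,0],
    [-0.3,-3.1,0],
    [-0.3,-3.1,0],
    [-0.3,-3.1,0]
  ],
  "roll": [0,0,0,0,0,0,0,0,0,0]
}}

```text
t: 39.2
eef_pos: [524.5, -62.0, 303.5]
tcp_rot: [[-1.0, -0.007, -0.029], [-0.007, 1.0, -0.009], [0.029, -0.009, -1.0]]
wrist_force: [0.2, 0.1, -0.2]
finger_gap: 85.4
gripper_force: 0.0
```

Emit:
{"name": "jog_arm", "arguments": {
  "fingers": [-1,-1,-1,-1,-1,-1,-1,-1,-1,-1],
  "delta_pos": [
    [-0.3,-3.1,0.9],
    [-0.3,-3.1,0.9],
    [-0.3,-3.1,0.9],
    [-0.3,-3.1,0.9],
    [-0.3,-3.1,0.9],
    [-0.3,-3.1,0.9],
    [-0.3,-3.1,0.9],
    [-0.3,-3.1,0.9],
    [-0.4,-3.1,0],
    [-0.4,-1.6,0]
  ],
  "roll": [0,0,0,0,0,0,0,0,0,0]
}}

```text
t: 40.03
eef_pos: [554.2, -360.5, 231.9]
tcp_rot: [[-0.999, -0.003, -0.032], [-0.003, 1.0, -0.01], [0.032, -0.01, -0.999]]
wrist_force: [-0.8, 0.1, -0.3]
finger_gap: 85.6
gripper_force: 0.0
```

```bash
python3 - <<'E'
from cups import *
for n in("top","side"): snap(n,n[0]+'B.png')
F={n:'pics/%sB.png'%n[0] for n in("top","side")}
c=(554.5,-354); print([fitcup({n:F[n]},c) for n in F],fitcup(F,c))
for s in(65,-65):
    print(cab(-50,s,24),[fitcup({n:F[n]},cab(-50,s,24),free_z=True) for n in F])
print(go((555.5,-354.5,48)),arm.state()["qpos"],arm.state()["eef_pos"])
E
```

```text
[(array([ 555.133, -353.166]), np.float64(0.11207953152662398)), (array([ 555.698, -354.92 ]), np.float64(0.07981092005206547))] (array([ 555.787, -354.661]), np.float64(0.19324013069794843))
[478.762 243.458  24.   ] [(array([480.845, 245.225,  20.149]), np.float64(0.1587183308494784)), (array([482.268, 244.382,  24.604]), np.float64(0.21035598705501624))]
[544.257 131.162  24.   ] [(array([ 688.836,   67.508, -172.553]), np.float64(0.08632478632478635)), (array([544.257, 131.162,  24.   ]), np.float64(1.0))]
[[-0.64, 0.73, 18.39]] [ 0.547  0.488 -0.084  1.475  0.067  1.204  2.02 ] [ 554.738 -360.038  232.041]
```

Emit:
{"name": "jog_arm", "arguments": {
  "fingers": [-1,-1,-1,-1,-1,-1,-1,-1,-1,-1],
  "delta_pos": [
    [-0.3,0.3,2],
    [-0.3,0.4,2.5],
    [0,0,2.5],
    [0,0,2.5],
    [0,0,2.3],
    [0,0,2],
    [0,0,1.9],
    [0,0,1.6],
    [0,0,1.1],
    [0,0,0]
  ],
  "roll": [0,0,0,0,0,0,0,0,0,0]
}}

```text
t: 40.97
eef_pos: [555.1, -348.9, 46.4]
tcp_rot: [[-0.999, -0.007, -0.033], [-0.006, 1.0, -0.006], [0.033, -0.006, -0.999]]
wrist_force: [-0.4, 0.7, -0.2]
finger_gap: 85.5
gripper_force: 0.0
```

Emit:
{"name": "jog_arm", "arguments": {
  "fingers": [-0.7,-0.5,-0.3,0,0,0,0,0,0,0],
  "delta_pos": [
    [0,0,0],
    [0,0,0],
    [0,0,0],
    [0,0,0],
    [0,0,0],
    [0,0,0],
    [0,0,0],
    [0,0,0],
    [0,0,0],
    [0,0,0]
  ],
  "roll": [0,0,0,0,0,0,0,0,0,0]
}}

```text
t: 41.8
eef_pos: [557.4, -351.1, 50.4]
tcp_rot: [[-1.0, -0.005, -0.027], [-0.004, 1.0, -0.01], [0.027, -0.01, -1.0]]
wrist_force: [-0.4, 0.4, 6.4]
finger_gap: 59.9
gripper_force: 21.4
```

Emit:
{"name": "jog_arm", "arguments": {
  "fingers": [0,0,0,0,0,0,0,0,0,0],
  "delta_pos": [
    [0,0,-1],
    [0,0,-2],
    [0,0,-3],
    [0,0,-3],
    [0,0,-3],
    [0,0,-3.5],
    [0,0,-3.5],
    [0,0,-3.5],
    [0,0,-3.5],
    [0,0,-3]
  ],
  "roll": [0,0,0,0,0,0,0,0,0,0]
}}

```text
t: 42.63
eef_pos: [564.6, -347.8, 342.1]
tcp_rot: [[-1.0, -0.005, -0.028], [-0.004, 1.0, -0.01], [0.028, -0.01, -1.0]]
wrist_force: [1.4, 0.6, -0.6]
finger_gap: 60.2
gripper_force: 22.1
```

```bash
python3 - <<'E'
from h import *
p=cab(-50,-65,330)+[1,0,0];print(p,go(p,Q[2]+np.pi/2),arm.state()["qpos"])
E
```

```text
[545.25661607 131.16159743 330.        ] [[1.69, 47.91, 0.8], np.float64(-30.0)] [ 0.5227655   0.43208466 -0.08413472  1.30779216  0.05662621  1.42424295
  2.01240981]
```

Emit:
{"name": "jog_arm", "arguments": {
  "fingers": [0,0,0,0,0,0,0,0,0,0],
  "delta_pos": [
    [0.1,2,0],
    [0.1,3,0],
    [0.1,3.2,0],
    [0.1,3.2,0],
    [0.1,3.2,0],
    [0.1,3.2,0],
    [0.1,3.2,0],
    [0.1,3.2,0],
    [0.1,3.2,0],
    [0.1,3.2,0]
  ],
  "roll": [0,0,0,0,0,0,0,0,0,0]
}}

```text
t: 43.47
eef_pos: [552.8, -40.5, 336.9]
tcp_rot: [[-1.0, -0.005, -0.029], [-0.004, 1.0, -0.009], [0.029, -0.009, -1.0]]
wrist_force: [0.7, -0.1, -0.2]
finger_gap: 60.2
gripper_force: 22.1
```

Emit:
{"name": "jog_arm", "arguments": {
  "fingers": [0,0,0,0,0,0,0,0,0,0],
  "delta_pos": [
    [0.1,3.2,0],
    [0.1,3.2,0],
    [0.1,3.2,0],
    [0.1,3.2,0],
    [0.1,3,0],
    [0.1,1.6,0],
    [0,0,0],
    [0,0,0],
    [0,0,0],
    [0,0,0]
  ],
  "roll": [0,0,0,0,0,0,-5,-5,-5,-3]
}}

```text
t: 44.3
eef_pos: [546.2, 131.9, 335.3]
tcp_rot: [[-0.948, -0.318, -0.03], [-0.318, 0.948, -0.009], [0.031, 0.0, -1.0]]
wrist_force: [-0.4, -0.5, -1.8]
finger_gap: 60.3
gripper_force: 22.2
```

Emit:
{"name": "jog_arm", "arguments": {
  "fingers": [0,0,0,0,0,0,0,0,0,0],
  "delta_pos": [
    [0,0,1],
    [0,0,1],
    [0,0,1],
    [0,0,1],
    [0,0,1],
    [0,0,1],
    [0,0,0],
    [0,0,0],
    [0,0,0],
    [0,0,0]
  ],
  "roll": [-4,-4,-4,0,0,0,0,0,0,0]
}}

```text
t: 45.13
eef_pos: [545.3, 131.6, 275.6]
tcp_rot: [[-0.864, -0.503, -0.028], [-0.503, 0.864, -0.009], [0.029, 0.007, -1.0]]
wrist_force: [-0.7, 0.7, -1.1]
finger_gap: 60.2
gripper_force: 22.2
```

```bash
python3 held.py C -65; python3 -c "
from h import *
print(go((546.7,132,165)))"
```

```text
tcp [545.232 131.519 275.458] both (array([541.696, 131.792, 226.996]), np.float64(1.213070115724983))
top (array([541.696, 131.792, 226.996]), np.float64(0.21307011572498302))
side (array([545.232, 131.519, 225.458]), np.float64(1.0))
well [544.257 131.162  66.   ] q [-0.008  0.316 -0.403  1.65   0.127  1.232  1.66 ] [[-0.35, -0.09, 15.54], np.float64(-0.0)]
[[-0.47, -0.11, 11.04]]
```

Emit:
{"name": "jog_arm", "arguments": {
  "fingers": [0,0,0,0,0,0,0,0,0,0],
  "delta_pos": [
    [-0.2,-0.1,1.5],
    [-0.2,0,2],
    [-0.1,0,2],
    [0,0,2],
    [0,0,1.5],
    [0,0,1],
    [0,0,0.5],
    [0,0,0.5],
    [0,0,0.5],
    [0,0,0]
  ],
  "roll": [0,0,0,0,0,0,0,0,0,0]
}}

```text
t: 46.07
eef_pos: [546.4, 132.0, 159.6]
tcp_rot: [[-0.863, -0.504, -0.029], [-0.504, 0.864, -0.009], [0.03, 0.007, -1.0]]
wrist_force: [-0.2, -0.2, -0.4]
finger_gap: 60.2
gripper_force: 22.2
```

Emit:
{"name": "jog_arm", "arguments": {
  "fingers": [0,0,0,0,0,0,0,0,0,0],
  "delta_pos": [
    [0,0,0.3],
    [0,0,0.3],
    [-0.05,0,0.3],
    [0,0,0.3],
    [0,0,0.3],
    [0,0,0.2],
    [0,0,0.2],
    [0,0,0.1],
    [0,0,0],
    [0,0,0]
  ],
  "roll": [0,0,0,0,0,0,0,0,0,0]
}}

```text
t: 46.9
eef_pos: [546.3, 132.1, 139.8]
tcp_rot: [[-0.863, -0.504, -0.029], [-0.504, 0.864, -0.009], [0.03, 0.007, -1.0]]
wrist_force: [0.5, 0.7, -1.5]
finger_gap: 60.1
gripper_force: 22.2
```

Emit:
{"name": "jog_arm", "arguments": {
  "fingers": [0,0,0,0,0,0,0,0,0,0],
  "delta_pos": [
    [0,0,0.3],
    [0,0,0.3],
    [-0.05,0,0.3],
    [0,0,0.2],
    [0,0,0.2],
    [0,0,0.2],
    [0,0,0.1],
    [0,0,0],
    [0,0,0],
    [0,0,0]
  ],
  "roll": [0,0,0,0,0,0,0,0,0,0]
}}

```text
t: 47.73
eef_pos: [546.3, 132.2, 123.9]
tcp_rot: [[-0.863, -0.504, -0.029], [-0.504, 0.864, -0.009], [0.03, 0.007, -1.0]]
wrist_force: [-0.2, -0.1, -1.1]
finger_gap: 60.0
gripper_force: 22.2
```

Emit:
{"name": "jog_arm", "arguments": {
  "fingers": [0,0,0,0,0,0,0,0,0,0],
  "delta_pos": [
    [0,0,0.1],
    [0,0,0.1],
    [0,0,0.1],
    [0,0,0.1],
    [0,0,0],
    [0,0,0],
    [0,0,0],
    [0,0,0],
    [0,0,0],
    [0,0,0]
  ],
  "roll": [0,0,0,0,0,0,0,0,0,0]
}}

```text
t: 48.57
eef_pos: [546.1, 132.2, 119.8]
tcp_rot: [[-0.863, -0.504, -0.029], [-0.504, 0.864, -0.009], [0.03, 0.007, -1.0]]
wrist_force: [0.3, -0.8, -1.6]
finger_gap: 60.2
gripper_force: 22.2
```

Emit:
{"name": "jog_arm", "arguments": {
  "fingers": [0,0,0,0,0,0,0,0,0,0],
  "delta_pos": [
    [0,0,0.1],
    [0,0,0.1],
    [0,0,0.1],
    [0,0,0],
    [0,0,0],
    [0,0,0],
    [0,0,0],
    [0,0,0],
    [0,0,0],
    [0,0,0]
  ],
  "roll": [0,0,0,0,0,0,0,0,0,0]
}}

```text
t: 49.4
eef_pos: [545.9, 132.1, 116.8]
tcp_rot: [[-0.863, -0.504, -0.03], [-0.504, 0.864, -0.009], [0.03, 0.007, -1.0]]
wrist_force: [0.0, 1.0, -1.2]
finger_gap: 60.3
gripper_force: 22.2
```

Emit:
{"name": "jog_arm", "arguments": {
  "fingers": [0,0,0,0,0,0,0,0,0,0],
  "delta_pos": [
    [0,0,0.1],
    [0,0,0.1],
    [0,0,0],
    [0,0,0],
    [0,0,0],
    [0,0,0],
    [0,0,0],
    [0,0,0],
    [0,0,0],
    [0,0,0]
  ],
  "roll": [0,0,0,0,0,0,0,0,0,0]
}}

```text
t: 50.23
eef_pos: [545.9, 132.2, 114.8]
tcp_rot: [[-0.863, -0.504, -0.029], [-0.504, 0.864, -0.009], [0.03, 0.007, -1.0]]
wrist_force: [-1.4, 2.5, 0.7]
finger_gap: 60.2
gripper_force: 22.2
```

Emit:
{"name": "jog_arm", "arguments": {
  "fingers": [0,0,0,0,0,0,0,0,0,0],
  "delta_pos": [
    [0,0.08,0.1],
    [0,0,0.05],
    [0,0,0],
    [0,0,0],
    [0,0,0],
    [0,0,0],
    [0,0,0],
    [0,0,0],
    [0,0,0],
    [0,0,0]
  ],
  "roll": [0,0,0,0,0,0,0,0,0,0]
}}

```text
t: 51.07
eef_pos: [545.6, 132.6, 113.4]
tcp_rot: [[-0.863, -0.504, -0.029], [-0.504, 0.864, -0.009], [0.03, 0.007, -1.0]]
wrist_force: [0.0, 0.5, 4.4]
finger_gap: 60.1
gripper_force: 22.3
```

Emit:
{"name": "jog_arm", "arguments": {
  "fingers": [0,0,0,0,0,0,0,0,0,0],
  "delta_pos": [
    [0,0,0.1],
    [0,0,0],
    [0,0,0],
    [0,0,0],
    [0,0,0],
    [0,0,0],
    [0,0,0],
    [0,0,0],
    [0,0,0],
    [0,0,0]
  ],
  "roll": [0,0,0,0,0,0,0,0,0,0]
}}

```text
t: 51.9
eef_pos: [545.6, 132.7, 112.5]
tcp_rot: [[-0.863, -0.504, -0.029], [-0.504, 0.864, -0.009], [0.03, 0.007, -1.0]]
wrist_force: [-1.8, -0.9, 5.2]
finger_gap: 60.3
gripper_force: 22.4
```

Emit:
{"name": "jog_arm", "arguments": {
  "fingers": [-0.4,-0.7,-1,-1,-1,-1,-1,-1,-1,-1],
  "delta_pos": [
    [0,0,0],
    [0,0,0],
    [0,0,0],
    [0,0,0],
    [0,0,0],
    [0,0,-1],
    [0,0,-2],
    [0,0,-3],
    [0,0,-4],
    [0,0,-4]
  ],
  "roll": [0,0,0,0,0,0,0,0,0,0]
}}

```text
t: 52.73
eef_pos: [548.9, 134.0, 254.0]
tcp_rot: [[-0.863, -0.504, -0.031], [-0.504, 0.864, -0.009], [0.031, 0.008, -0.999]]
wrist_force: [1.0, 0.5, 0.1]
finger_gap: 85.3
gripper_force: 0.0
```

Emit:
{"name": "jog_arm", "arguments": {
  "fingers": [-1,-1,-1,-1,-1,-1,-1,-1,-1,-1],
  "delta_pos": [
    [0,0,-3],
    [0,0,-3],
    [0,0,-2],
    [-2.2,0.9,0],
    [-2.2,0.9,0],
    [-2.2,0.9,0],
    [-2.2,0.9,0],
    [-2.2,0.9,0],
    [-2.2,0.9,0],
    [-2.2,0.8,0]
  ],
  "roll": [0,0,0,0,0,0,0,0,0,0]
}}

```text
t: 53.57
eef_pos: [654.0, 266.9, 328.7]
tcp_rot: [[-0.863, -0.504, -0.029], [-0.504, 0.864, -0.009], [0.03, 0.007, -1.0]]
wrist_force: [1.0, -0.8, 0.3]
finger_gap: 85.5
gripper_force: 0.0
```

```bash
python3 - <<'E'
from h import *
out=[]
for n,(x0,y0) in(("top",(235,170)),("side",(220,150))):
    b=cv2.resize(snap(n)[:,:,::-1],None,fx=5,fy=5,interpolation=cv2.INTER_CUBIC); out.append(b[y0*5:y0*5+480,x0*5:x0*5+400])
cv2.imwrite('pics/wD.png',np.hstack(out))
print(go((649.3,264.2,189.2),Q[2]+np.pi/2),arm.state()["qpos"],arm.state()["eef_pos"])
E
```

```text
[[0.21, -0.33, 13.78], np.float64(0.2)] [-0.22755766  0.56026829 -0.39837981  1.17104601  0.19777456  1.47919074
  1.50756795] [653.76484152 269.19510896 326.8914094 ]
```

View pics/wD.png

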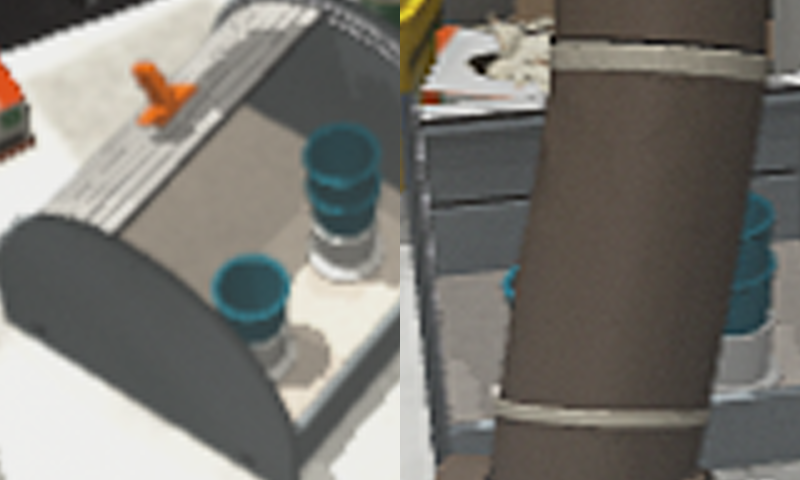

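Emit:
{"name": "jog_arm", "arguments": {
  "fingers": [-1,-1,-1,-1,-1,-1,-1,-1,-1,-1],
  "delta_pos": [
    [0.1,-0.2,1.5],
    [0.1,-0.1,2],
    [0,0,2],
    [0,0,2],
    [0,0,2],
    [0,0,1.5],
    [0,0,1.3],
    [0,0,1],
    [0,0,0.5],
    [0,0,0]
  ],
  "roll": [0,0,0,0,0,0,0,0,0,0]
}}

```text
t: 54.5
eef_pos: [649.0, 260.6, 189.4]
tcp_rot: [[-0.863, -0.504, -0.031], [-0.504, 0.864, -0.01], [0.031, 0.007, -0.999]]
wrist_force: [-0.4, 0.5, -0.7]
finger_gap: 85.6
gripper_force: 0.0
```

Emit:
{"name": "jog_arm", "arguments": {
  "fingers": [-0.2,0.2,0.6,1,1,1,1,1,1,1],
  "delta_pos": [
    [0,0,0],
    [0,0,0],
    [0,0,0],
    [0,0,0],
    [0,0,0],
    [0,0,0],
    [0,0,0],
    [0,0,0],
    [0,0,0],
    [0,0,0]
  ],
  "roll": [0,0,0,0,0,0,0,0,0,0],
  "force": 35
}}

```text
t: 55.33
eef_pos: [648.2, 263.8, 190.6]
tcp_rot: [[-0.862, -0.506, -0.03], [-0.506, 0.863, -0.006], [0.029, 0.01, -1.0]]
wrist_force: [-3.5, 6.4, 1.2]
finger_gap: 11.7
gripper_force: 36.6
```

```bash
cat > roll.py <<'E'
from h import *
import sys
n=int(sys.argv[1]); end=.436+float(sys.argv[2])
s=arm.state();R=np.array(s["tcp_rot"]);p=np.array(s["eef_pos"])
g=p+R[:,2]*-19; c,si=np.cos(Q[2]),np.sin(Q[2]); d=g-[Q[0],Q[1],70]; x=c*d[0]+si*d[1]; y=-si*d[0]+c*d[1]
r=np.hypot(x,d[2]); a0=np.arctan2(d[2],-x); print("r",r,"theta",a0-.436,"y",y)
a=np.linspace(a0,end,n+1); W=np.array([cab(-r*np.cos(t),y,70+r*np.sin(t)) for t in a]); D=np.diff(W,axis=0)@R/10
D=np.diff(np.round(np.vstack([[0,0,0],np.cumsum(D,0)]),2),axis=0).round(2)
for k in range(0,n,10): print(D[k:k+10].tolist())
E
python3 roll.py 50 -0.02
```

```text
r 175.96830380618283 theta 1.7897691691744648 y -2.9781044528901432
[[0.52, 0.0, -0.36], [0.54, 0.01, -0.35], [0.55, 0.0, -0.32], [0.56, 0.01, -0.31], [0.57, 0.0, -0.28], [0.58, 0.01, -0.27], [0.58, 0.0, -0.24], [0.6, 0.0, -0.22], [0.61, 0.01, -0.2], [0.61, 0.0, -0.18]]
[[0.62, 0.0, -0.15], [0.62, 0.01, -0.13], [0.63, 0.0, -0.11], [0.63, 0.0, -0.09], [0.63, 0.0, -0.06], [0.64, 0.01, -0.05], [0.63, 0.0, -0.01], [0.64, 0.0, 0.0], [0.64, 0.0, 0.03], [0.63, 0.0, 0.05]]
[[0.63, 0.0, 0.07], [0.63, 0.0, 0.1], [0.63, 0.0, 0.12], [0.62, 0.0, 0.14], [0.61, 0.0, 0.17], [0.61, 0.0, 0.18], [0.61, 0.0, 0.21], [0.59, 0.0, 0.23], [0.58, 0.0, 0.25], [0.58, 0.0, 0.27]]
[[0.57, 0.0, 0.3], [0.55, -0.01, 0.31], [0.54, 0.0, 0.33], [0.53, 0.0, 0.36], [0.52, 0.0, 0.37], [0.5, -0.01, 0.39], [0.49, 0.0, 0.41], [0.48, 0.0, 0.42], [0.46, 0.0, 0.44], [0.44, -0.01, 0.46]]
[[0.42, 0.0, 0.48], [0.41, -0.01, 0.49], [0.39, 0.0, 0.5], [0.37, 0.0, 0.52], [0.35, -0.01, 0.53], [0.34, 0.0, 0.54], [0.31, -0.01, 0.56], [0.29, -0.0, 0.56], [0.27, -0.01, 0.58], [0.25, 0.0, 0.58]]
```

Emit:
{"name": "jog_arm", "arguments": {
  "fingers": [1,1,1,1,1,1,1,1,1,1],
  "delta_pos": [
    [0.52,0,-0.36],
    [0.54,0.01,-0.35],
    [0.55,0,-0.32],
    [0.56,0.01,-0.31],
    [0.57,0,-0.28],
    [0.58,0.01,-0.27],
    [0.58,0,-0.24],
    [0.6,0,-0.22],
    [0.61,0.01,-0.2],
    [0.61,0,-0.18]
  ],
  "roll": [0,0,0,0,0,0,0,0,0,0]
}}

```text
t: 56.17
eef_pos: [599.5, 236.1, 218.6]
tcp_rot: [[-0.862, -0.506, -0.03], [-0.506, 0.862, -0.005], [0.028, 0.011, -1.0]]
wrist_force: [0.9, 9.2, -7.2]
finger_gap: 11.5
gripper_force: 34.1
```

Emit:
{"name": "jog_arm", "arguments": {
  "fingers": [1,1,1,1,1,1,1,1,1,1],
  "delta_pos": [
    [0.62,0,-0.15],
    [0.62,0.01,-0.13],
    [0.63,0,-0.11],
    [0.63,0,-0.09],
    [0.63,0,-0.06],
    [0.64,0.01,-0.05],
    [0.63,0,-0.01],
    [0.64,0,0],
    [0.64,0,0.03],
    [0.63,0,0.05]
  ],
  "roll": [0,0,0,0,0,0,0,0,0,0]
}}

```text
t: 57.0
eef_pos: [545.5, 205.3, 226.3]
tcp_rot: [[-0.862, -0.506, -0.028], [-0.506, 0.862, -0.004], [0.026, 0.011, -1.0]]
wrist_force: [0.1, 11.6, -5.9]
finger_gap: 11.7
gripper_force: 34.4
```

Emit:
{"name": "jog_arm", "arguments": {
  "fingers": [1,1,1,1,1,1,1,1,1,1],
  "delta_pos": [
    [0.63,0,0.07],
    [0.63,0,0.1],
    [0.63,0,0.12],
    [0.62,0,0.14],
    [0.61,0,0.17],
    [0.61,0,0.18],
    [0.61,0,0.21],
    [0.59,0,0.23],
    [0.58,0,0.25],
    [0.58,0,0.27]
  ],
  "roll": [0,0,0,0,0,0,0,0,0,0]
}}

```text
t: 57.83
eef_pos: [493.0, 175.3, 212.0]
tcp_rot: [[-0.862, -0.506, -0.026], [-0.507, 0.862, -0.002], [0.024, 0.011, -1.0]]
wrist_force: [-2.2, 12.5, 1.8]
finger_gap: 11.4
gripper_force: 35.3
```

```bash
python3 roll.py 20 -0.02
```

```text
r 176.19544856790313 theta 0.7163537483001683 y -1.2244005691793234
[[0.58, -0.0, 0.29], [0.57, 0.0, 0.31], [0.56, 0.0, 0.33], [0.54, -0.01, 0.35], [0.54, 0.0, 0.37], [0.52, 0.0, 0.39], [0.5, 0.0, 0.41], [0.49, -0.01, 0.43], [0.47, 0.0, 0.44], [0.46, 0.0, 0.46]]
[[0.43, -0.01, 0.48], [0.42, 0.0, 0.49], [0.41, -0.01, 0.51], [0.38, 0.0, 0.53], [0.36, -0.01, 0.53], [0.34, 0.0, 0.56], [0.33, -0.01, 0.56], [0.3, 0.0, 0.57], [0.28, -0.01, 0.59], [0.26, 0.0, 0.59]]
```

Emit:
{"name": "jog_arm", "arguments": {
  "fingers": [1,1,1,1,1,1,1,1,1,1],
  "delta_pos": [
    [0.58,0.03,0.29],
    [0.57,0.03,0.31],
    [0.56,0.03,0.33],
    [0.54,0.02,0.35],
    [0.54,0.03,0.37],
    [0.52,0.03,0.39],
    [0.5,0.03,0.41],
    [0.49,0.02,0.43],
    [0.47,0,0.44],
    [0.46,0,0.46]
  ],
  "roll": [0,0,0,0,0,0,0,0,0,0]
}}

```text
t: 58.67
eef_pos: [446.2, 148.7, 175.6]
tcp_rot: [[-0.863, -0.505, -0.026], [-0.505, 0.863, -0.005], [0.025, 0.009, -1.0]]
wrist_force: [-0.9, 9.3, 2.6]
finger_gap: 11.7
gripper_force: 34.5
```

Emit:
{"name": "jog_arm", "arguments": {
  "fingers": [1,1,1,1,1,1,1,1,1,1],
  "delta_pos": [
    [0.43,0,0.48],
    [0.42,0,0.49],
    [0.41,-0.01,0.51],
    [0.38,0,0.53],
    [0.36,-0.01,0.53],
    [0.34,0,0.56],
    [0.33,-0.01,0.56],
    [0.3,0,0.57],
    [0.28,-0.01,0.59],
    [0,0,0]
  ],
  "roll": [0,0,0,0,0,0,0,0,0,0]
}}

```text
t: 59.5
eef_pos: [415.9, 131.4, 127.1]
tcp_rot: [[-0.862, -0.505, -0.029], [-0.505, 0.863, -0.005], [0.027, 0.01, -1.0]]
wrist_force: [-3.2, 10.4, -4.2]
finger_gap: 11.3
gripper_force: 34.5
```

```bash
python3 roll.py 5 -0.03
```

```text
r 177.42009111108544 theta 0.007370290971944693 y -0.29872846319013036
[[0.05, -0.0, 0.12], [0.06, 0.0, 0.12], [0.05, 0.0, 0.13], [0.05, 0.0, 0.12], [0.05, -0.01, 0.12]]
```

Emit:
{"name": "jog_arm", "arguments": {
  "fingers": [1,1,1,1,1,1,1,1,1,1],
  "delta_pos": [
    [0.05,0,0.12],
    [0.06,0,0.12],
    [0.05,0,0.13],
    [0.05,0,0.12],
    [0,0,0],
    [0,0,0],
    [0,0,0],
    [0,0,0],
    [0,0,0],
    [0,0,0]
  ],
  "roll": [0,0,0,0,0,0,0,0,0,0]
}}

```text
t: 60.33
eef_pos: [415.5, 131.1, 125.8]
tcp_rot: [[-0.863, -0.505, -0.025], [-0.505, 0.863, -0.005], [0.024, 0.008, -1.0]]
wrist_force: [-11.1, 7.7, 33.5]
finger_gap: 11.7
gripper_force: 39.3
```

```bash
python3 roll.py 5 -0.08; python3 - <<'E'
from fit import *
im=snap("top")[:,:,::-1]; cv2.imwrite('pics/tE.png',im)
E
```

```text
r 177.32396787757074 theta -0.00081118920692963 y -0.29936805869685656
[[0.11, -0.0, 0.26], [0.11, 0.0, 0.26], [0.1, -0.01, 0.26], [0.1, 0.0, 0.26], [0.09, 0.0, 0.27]]
```

Emit:
{"name": "jog_arm", "arguments": {
  "fingers": [1,1,0,-0.5,-1,-1,-1,-1,-1,-1],
  "delta_pos": [
    [-0.05,0,-0.2],
    [-0.05,0,-0.1],
    [0,0,0],
    [0,0,0],
    [0,0,0],
    [0,0,0],
    [0,0,0],
    [0,0,0],
    [0.3,0,-0.5],
    [0.5,0,-1]
  ],
  "roll": [0,0,0,0,0,0,0,0,0,0]
}}

```text
t: 61.22
eef_pos: [408.2, 123.8, 140.3]
tcp_rot: [[-0.863, -0.504, -0.032], [-0.504, 0.864, -0.009], [0.032, 0.008, -0.999]]
wrist_force: [0.8, 0.6, 0.4]
finger_gap: 85.3
gripper_force: 0.0
```

Emit:
{"name": "jog_arm", "arguments": {
  "fingers": [-1,-1,-1,-1,-1,-1,-1,-1,-1,-1],
  "delta_pos": [
    [0.5,0,-2],
    [0,0,-3],
    [0,0,-3],
    [0,0,-3],
    [0,0,-3],
    [0,-3,-3],
    [0,-3.5,0],
    [0,-3.5,0],
    [0,-3.5,0],
    [0,-3.5,0]
  ],
  "roll": [0,0,0,0,0,0,0,0,0,0]
}}

```text
t: 62.05
eef_pos: [495.0, -24.9, 310.4]
tcp_rot: [[-0.863, -0.504, -0.028], [-0.504, 0.864, -0.009], [0.029, 0.006, -1.0]]
wrist_force: [-0.2, 0.7, -0.1]
finger_gap: 85.6
gripper_force: 0.0
```

Emit:
{"name": "jog_arm", "arguments": {
  "fingers": [-1,-1,-1,-1,-1,-1,-1,-1,-1,-1],
  "delta_pos": [
    [0,-3.5,0],
    [0,-3.5,0],
    [0,-3.5,0],
    [0,-3.5,0],
    [0,-3,0],
    [0,0,0],
    [0,0,0],
    [0,0,0],
    [0,0,0],
    [0,0,0]
  ],
  "roll": [0,0,0,0,0,0,0,0,0,0]
}}

```text
t: 62.88
eef_pos: [580.3, -168.9, 308.5]
tcp_rot: [[-0.862, -0.505, -0.029], [-0.505, 0.863, -0.009], [0.029, 0.007, -1.0]]
wrist_force: [0.2, -0.2, 0.0]
finger_gap: 85.3
gripper_force: 0.0
```

```bash
python3 - <<'E'
from h import *
out=[]
for n,(x0,y0) in(("top",(240,170)),("side",(215,150))):
    b=snap(n)[:,:,::-1]; bi=b.astype(int)
    m=((bi[:,:,2]-bi[:,:,0])>60)&(bi[:,:,2]>120)&(bi[:,:,2]-bi[:,:,1]>40); m[:190]=0;m[:,:255]=0;m[240:]=0;m[:,335:]=0
    ys,xs=np.nonzero(m); print(n,len(xs),xs.mean(),ys.mean(),ys.min(),ys.max())
    b=cv2.resize(b,None,fx=4,fy=4,interpolation=cv2.INTER_CUBIC); out.append(b[y0*4:y0*4+480,x0*4:x0*4+400])
cv2.imwrite('pics/wF.png',np.hstack(out))
print(arm.state()["eef_pos"])
E
```

```text
top 98 311.2040816326531 222.79591836734693 216 229<stdin>:6: RuntimeWarning: Mean of empty slice.
  ret = ret.dtype.type(ret / rcount)
Traceback (most recent call last):
ValueError: zero-size array to reduction operation minimum which has no identity
```

```bash
python3 - <<'E'
from h import *
out=[]
for n,(x0,y0) in(("top",(250,170)),("side",(215,150))):
    b=cv2.resize(snap(n)[:,:,::-1],None,fx=5,fy=5,interpolation=cv2.INTER_CUBIC); out.append(b[y0*5:y0*5+480,x0*5:x0*5+400])
cv2.imwrite('pics/wF.png',np.hstack(out))
E
```

```text
(no output)
```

View pics/wF.png

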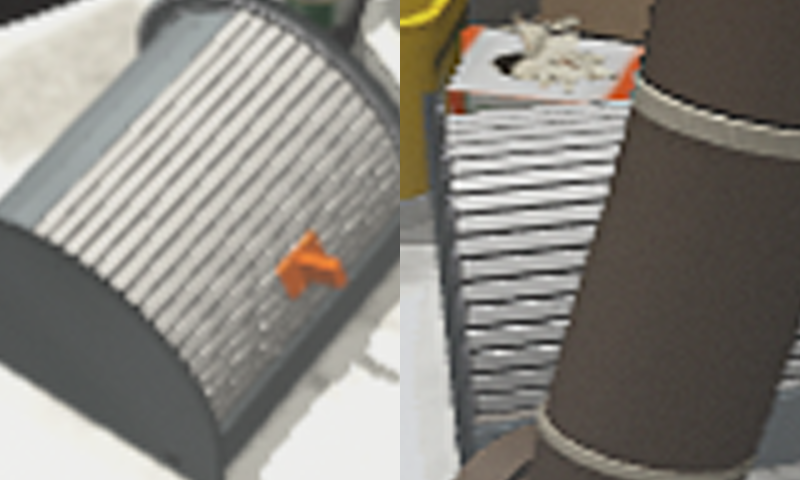

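The cover is down on the sill with no gap visible; the tab sits at about (311, 223) in the top view.

```bash
python3 -c "
from plant import arm
print(arm.hand_in())"
```

```text
the job is handed in; nothing more can be done
None
```

I put the three beakers I found away upright (two nested in the right holder, one in the left), rolled the cover shut to its stop, and handed the job in at about 63 s; no verdict came back.

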